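# Tighten a jar lid in a one-handed jar clamp

## Robot

A 6-joint arm with a two-finger parallel gripper is mounted at the origin on a cart in front of the work surface, level with it; the furniture and walls round the work are solid. World frame = base frame: x ahead of the robot, y to its left, z up, the work surface at z = 0. Lengths are in mm, angles in rad, forces in N, time in s.
With the tool pointing down it reaches from about 275 to 1000 mm from the base axis. Payload 8.4 kg.
Tool frame: the origin (TCP) lies midway between the tips of the shut fingers; the grasp point (between the pads) lies 19 mm behind it; z points along the fingers, x is the direction in which the jaws open and shut, and the axes are right-handed (so a half turn about z gives the same grasp; the last joint's range is limited). The gripper opens to 85 mm and grips with 20 to 120 N. Pads are 22 mm wide; open, the fingers measure 114 mm over their backs; the gripper's body (76 mm by 85 mm) begins 54 mm behind the grasp point. The pads swing forward as they close: fully open they stand 13 mm farther back than shut.
Start: joints at [1.254, 0.353, 1.633, -0, 1.155, -0.002], TCP at [193.515, 594.289, 203.581] pointing down, gripper open.
Joint ranges: [-2.63, 2.63], [-0.92, 2.1], [0.06, 2.66], [-1.3, 4.44], [0, 2.69], [-3.02, 3.02]. Speed limits (rad/s): [2.22, 2.22, 2.79, 3.14, 3.14, 3.14].

## Interface

Orientations are given as [roll, pitch, yaw] about the fixed x, y, z axes, in that order (R = Rz(yaw) Ry(pitch) Rx(roll)).
In Python, from rig import sense, grab_frame, camera_model, job gives the robot as it stands.
- The arm moves only by the tool arm_command, never from a script. Its argument "plan" is a list of rows, each an object with "translation": the shift along the tool's x, y, z in cm, a list of three; "twist": the turn about the tool's z in rad; "gripper": the opening, from 0 (shut) to 1 (fully open). A call has exactly 5 rows; each row is the pose to reach, as a shift and turn from the pose measured when the call began, along the tool's axes at that moment; what a row does not reach only later rows make up. A row lasts 1/12 s, in which the tool goes at most 41.7 mm and 7.16 degrees, less where a joint would pass 70% of its speed; a pose out of reach is approached as far as the arm can. A call with a gripper value outside its range is refused whole. The fingers move at their own pace and stop on an object; "squeeze" is the grip in N (left out, the last holds). Time passes only in rows, so rows that repeat a pose let the fingers close, or fill a call up. It gives the time, the measured TCP pose, the force and the opening at its end, in the units of the state.
- sense(): the state, without advancing time (a new reading comes with each control period).
- grab_frame(name): name is "scene" or "top"; returns the picture (384x512x3 uint8, blue, green, red); there is no depth.
- camera_model(name): a dict with "fx", "fy", "cx", "cy" (pixels), "dist_coeffs" ([k1, k2, p1, p2, k3] as OpenCV has them; the pictures are not rectified), "pose" (4x4, takes a point from camera to world coordinates). Camera axes: x right, y down, z forward; pixel columns grow to the right and rows downward; lengths in mm; the calibration is good to about 2 mm. A picture is of the moment at which its call begins. camera_model takes no time and is no camera call.
- job.sign_off(): hands the job in, once; it reports no verdict.
The state is a dict: "clock": time; "qpos": joint angles; "qvel": joint speeds; "joint_efforts": joint torques, N m; "eef_pos": TCP position; "tcp_rot": TCP orientation; "contact_force": force on the tool from outside, world axes, zero at the start; "wrist_torque": the same for the moment, N m; "opening": opening from 0.0 (shut) to 1.0 (fully open).
Only numpy, scipy, OpenCV 4.12 (cv2) and the standard library are available. Lean on these libraries where they do the work, as an engineer would, in place of code of your own. Each camera call takes 0.05 s, during which the arm holds its last target.

## Task

The lid of the amber jar was only left resting on its thread, and with one hand the jar just spins along. Lock the jar in the clamp by pressing the red handle down until it snaps over centre and stays down by itself (press steadily, do not ram it), screw the lid clockwise until you feel it come fully home, without wrenching the jar round in the jaws, then flick the black release lever down so that the handle springs open. Leave the jar standing free and upright in its place on the clamp board, lid home, and do not disturb the things around it.

Things in the scene. Friction and masses are not known exactly. Their poses are not given: they have to be found in the camera images.
- clamp: Fixed one-handed jar clamp: wooden board 285 x 86 mm, top at 22 mm, grey V rest at one end, steel toggle clamp with red handle at the other. Origin: on the worktop below the axis of the jar seated in the V. x axis: along the board from handle to V rest (board from x = -225 to +60 mm), z up. V and jaw reach up to 77 mm. Locked, it holds the jar with about 30 N.
- jaw: Rubber-faced jaw, 36 mm wide, 30 mm high, sprung; origin: centre of its face, 62 mm above the worktop, looking to the clamp's +x. The handle pushes it 14 mm in +x; open, it stands 41 mm from the jar's seat axis, so the jar is loose between jaw and V.
- handle (a joint): Red clamp handle, rad: 0 = open (57 deg up, light spring), 0.995 = down on its soft stop. Dead centre at 0.873: past it the clamped jar keeps the handle down, before it the handle springs back up. Hinge along the clamp's y axis at x = -105, z = 62 mm in its frame. Pressing at the grip takes up to 5 to 7 N from where the jaw meets the jar (about 0.4), less and less towards centre.
- handle_grip (a point): Where to press the handle: flat top of the ribbed red grip (20 mm wide, 18 mm thick, its end 11 mm farther out), 62 mm from the hinge. In the clamp's frame at x = -131, z = 119 mm when open, x = -167, z = 71 mm when fully down; its z axis is square to the grip. The soft grip yields about 1 mm for 3 N, up to 7 mm.
- release (a joint): Black release lever, rad: 0 = at rest, 0.32 = fully down. A rocker below the handle, sprung back up: pressing its paddle down lifts the locked handle back past dead centre at about 0.2 rad and takes 1 to 3 N. Pivot along the clamp's y axis at x = -142, z = 40 mm in its frame.
- release_paddle (a point): Middle of the top of the release lever's ribbed black paddle (26 x 34 mm), beyond the end of the handle; at rest at x = -206, z = 52 mm in the clamp's frame. It goes down 20 mm. When released, the handle springs up on the jar's side of it; the handle's end, 73 mm from the hinge, stays 28 mm or more from the paddle's middle.
- jar: Amber glass jar, 62 mm across, 102 mm high with the lid home, about 0.38 kg; origin: centre of its underside. Stands loose and upright on the clamp's board, 2 to 8 mm short of its seat in the V, x axis within 0.03 rad of the clamp's. Clamped, friction alone holds it: 0.8 to 1.2 N m about its axis wrench it round.
- lid_top (a point): Centre of the top of the jar's round black ribbed lid (64 mm across, 22 mm high); the frame does not turn with it. It screws home clockwise seen from above, 5 mm a turn: 102.0 mm above the jar's origin when home, 0.2 to 1.1 mm higher at the start (0.3 to 1.4 rad to go). It turns stiffly, about 0.16 N m, more than the loose jar's grip on the board, and stops dead when home.
- glass_cup: Clear glass cup, 72 mm across, 62 mm high, origin under its middle; a bystander, not to be moved.
- shaker: Salt shaker, 44 mm across, 90 mm high, origin under its middle; a bystander, not to be moved.
- sachet_3: Pale sachet lying flat, 30 x 75 x 9 mm, origin under its middle; a bystander, not to be moved.
Mind the look-alikes: they are no part of the job. What is shaped like the jar but blue or turquoise is not meant.

How it is judged:
By the outcome, as a careful person would: the job done as asked, in the order asked, and still so for the second after the job is handed in, with the robot touching nothing.
It also fails if it takes over 72 s, if anything falls off the work surface, if the arm or the gripper's body presses on something with over 40 N, if the wrist force passes 120 N, or if a joint passes its speed limit or range.

## Working session

There is one attempt and no reset: what is moved stays moved. The work goes in short steps, Python scripts to look and compute and a tool call to move; the robot and the scene stay as the last step left them, time stands still between calls to the robot, and variables do not carry over. Pictures are saved under pics/ and viewed, and the job is handed in when it is done.

Besides the shell and the picture viewer there is one more tool, called after "Emit:" by a JSON object that holds its "method" and its "body", one argument or row to a line. arm_command: Moves the arm, as the interface text tells. Its arguments: {"type":"object","properties":{"plan":{"type":"array","items":{"type":"object","properties":{"translation":{"type":"array","items":{"type":"number"}},"twist":{"type":"number"},"gripper":{"type":"number"}}}},"squeeze":{"type":"number"}},"required":["plan"]}

```bash
mkdir -p pics; ls
python3 - <<'E'
from rig import sense, grab_frame, camera_model
import cv2
s=sense(); print(s)
for n in("scene","top"):
    im=grab_frame(n); cv2.imwrite(f"pics/{n}0.png",im); m=camera_model(n); print(n,m)
E
```

```text
pics
{'clock': 0.0, 'qpos': array([ 1.25360130e+00,  3.53649691e-01,  1.63413865e+00, -1.01469327e-06,
        1.15518205e+00, -2.35209168e-03]), 'qvel': array([-3.63495095e-04,  1.49965163e-04,  1.06099716e-03,  6.55170669e-04,
       -1.28050008e-05, -3.52507495e-04]), 'joint_efforts': array([-2.36586551e-03, -6.05241680e+01, -3.42067230e+01, -1.96242017e-04,
        9.30967683e-03, -6.60091757e-06]), 'eef_pos': array([193.35442854, 593.80180675, 202.85880376]), 'tcp_rot': array([-3.14159034e+00,  1.37773553e-03,  1.25595381e+00]), 'contact_force': array([ 0.60512817, -0.0354365 , -0.0592093 ]), 'wrist_torque': array([-0.02436234, -0.01414575,  0.01899669]), 'opening': 1.0016504278900689}
scene {'fx': 466.75998419776664, 'fy': 466.75998419776664, 'cx': 257.54559020759353, 'cy': 198.59994922410038, 'dist_coeffs': array([-0.18851787,  0.        ,  0.        ,  0.        ,  0.        ]), 'pose': array([[-6.30858924e-01, -5.36225250e-01,  5.60784718e-01,
        -2.13885173e+01],
       [-7.75685747e-01,  4.18982742e-01, -4.71979962e-01,
         1.56141194e+02],
       [ 1.81284539e-02, -7.32745483e-01, -6.80261285e-01,
         8.05862771e+02],
       [ 0.00000000e+00,  0.00000000e+00,  0.00000000e+00,
         1.00000000e+00]])}
top {'fx': 443.94938511347164, 'fy': 443.94938511347164, 'cx': 256.77281587242874, 'cy': 186.48457967421754, 'dist_coeffs': array([-0.09424369,  0.        ,  0.        ,  0.        ,  0.        ]), 'pose': array([[-2.71856928e-02, -9.80389943e-01,  1.95183239e-01,
         3.38583029e+02],
       [-9.99618469e-01,  2.76161374e-02, -5.16116201e-04,
        -3.45109993e+02],
       [-4.88421202e-03, -1.95122802e-01, -9.80766658e-01,
         1.13223558e+03],
       [ 0.00000000e+00,  0.00000000e+00,  0.00000000e+00,
         1.00000000e+00]])}
```

View pics/scene0.png

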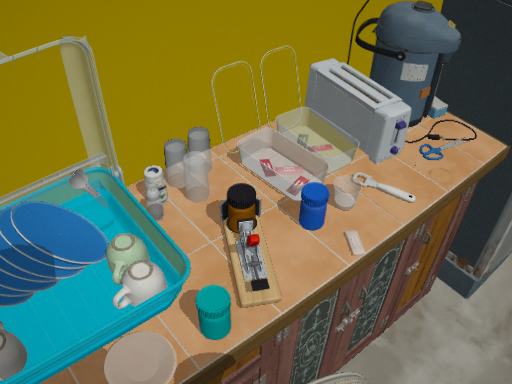

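View pics/top0.png

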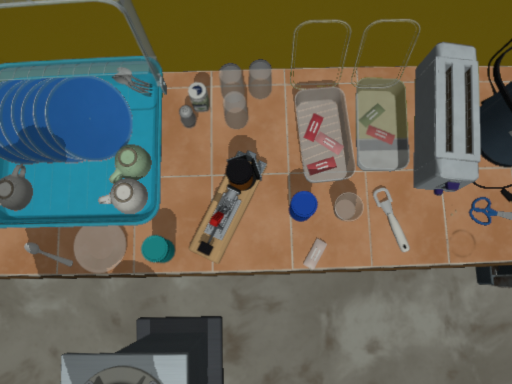

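The amber-and-black jar stands on the clamp board at scene (241,208), top (242,171). The look-alikes are the blue jar, scene (313,205), and the turquoise one, scene (214,312); neither is amber or in the clamp. I'll confirm with an enlarged crop.

```bash
cat > h.py <<'E'
import numpy as np, cv2
from rig import sense, grab_frame, camera_model
def ray(n,uv):
    m=camera_model(n);K=np.array([[m['fx'],0,m['cx']],[0,m['fy'],m['cy']],[0,0,1]])
    p=cv2.undistortPoints(np.array([[uv]],float),K,m['dist_coeffs'])[0,0]
    P=m['pose'];return P[:3,3],P[:3,:3]@np.array([p[0],p[1],1])
def onz(n,uv,z):
    o,d=ray(n,uv);return o+d*(z-o[2])/d[2]
def tri(a,b):
    (o1,d1),(o2,d2)=ray("scene",a),ray("top",b)
    A=np.stack([d1,-d2],1);t=np.linalg.lstsq(A,o2-o1,rcond=None)[0]
    p,q=o1+d1*t[0],o2+d2*t[1];return (p+q)/2,np.linalg.norm(p-q)
def proj(n,X):
    m=camera_model(n);K=np.array([[m['fx'],0,m['cx']],[0,m['fy'],m['cy']],[0,0,1]])
    T=np.linalg.inv(m['pose']);r,_=cv2.Rodrigues(T[:3,:3])
    return cv2.projectPoints(np.array(X,float).reshape(-1,1,3),r,T[:3,3],K,m['dist_coeffs'])[0][:,0]
E
python3 - <<'E'
import cv2,numpy as np
a=cv2.imread('pics/scene0.png')[165:315,180:300];b=cv2.imread('pics/top0.png')[145:270,180:280]
a=cv2.resize(a,None,fx=3.3,fy=3.3,interpolation=cv2.INTER_CUBIC)
b=cv2.resize(b,None,fx=4,fy=4,interpolation=cv2.INTER_CUBIC)
h=max(a.shape[0],b.shape[0]);f=lambda i:cv2.copyMakeBorder(i,0,h-i.shape[0],0,0,cv2.BORDER_CONSTANT)
c=np.hstack([f(a),f(b)]);print(a.shape,b.shape,c.shape);cv2.imwrite('pics/crop0.png',c)
E
```

```text
(495, 396, 3) (500, 400, 3) (500, 796, 3)
```

View pics/crop0.png

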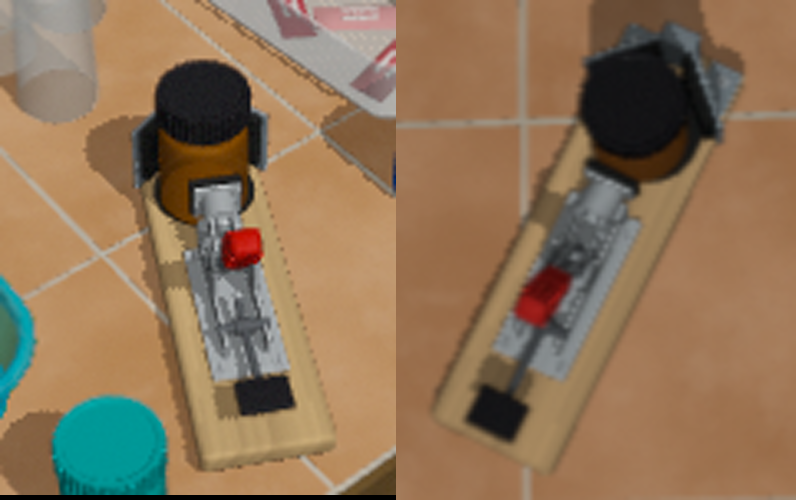

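The crop shows the amber jar with its black lid between the V and the jaw, with the red grip and the black paddle farther along. This is the right one. Next I'll measure the landmarks.

Run:
```python
from h import *
S=cv2.imread('pics/scene0.png');T=cv2.imread('pics/top0.png')
def blobs(im,mask,box):
    x0,y0,x1,y1=box;m=np.zeros(mask.shape,np.uint8);m[y0:y1,x0:x1]=mask[y0:y1,x0:x1]
    n,l,st,c=cv2.connectedComponentsWithStats(m)
    return [(st[i,4],st[i,:4].tolist(),c[i].round(2).tolist(),(l==i)) for i in np.argsort(-st[1:,4])[:3]+1]
res={}
for n,im,bx in(("scene",S,(215,175,285,305)),("top",T,(188,145,270,262))):
    hsv=cv2.cvtColor(im,cv2.COLOR_BGR2HSV)
    red=((hsv[...,0]<6)|(hsv[...,0]>174))&(hsv[...,1]>190)&(hsv[...,2]>110)
    blk=(im.max(2)<48)
    for k,m in(("red",red),("blk",blk)):
        B=blobs(im,m.astype(np.uint8),bx)
        for b in B: print(n,k,b[:3])
        res[n,k]=B
        if k=="blk":
            for b in B[:2]:
                cn=max(cv2.findContours(b[3].astype(np.uint8),0,1)[0],key=len); print(cv2.minAreaRect(cn))
print("red",tri(res["scene","red"][0][2],res["top","red"][0][2]))
# board contour corners
for n,im,bx in(("scene",S,(215,215,285,310)),("top",T,(185,150,270,265))):
    hsv=cv2.cvtColor(im,cv2.COLOR_BGR2HSV)
    print(n,[hsv[y,x].tolist() for x,y in ([(240,295),(270,293),(228,240)] if n=="scene" else [(195,245),(217,255),(240,220)])],'tile',[hsv[y,x].tolist() for x,y in [(200,250),(290,250)]])
```

```text
scene red (np.int32(93), [248, 234, 12, 12], [253.63, 238.87])
scene blk (np.int32(735), [222, 184, 37, 36], [240.23, 198.73])
scene blk (np.int32(157), [251, 279, 18, 12], [259.6, 284.25])
scene blk (np.int32(38), [237, 218, 16, 8], [243.37, 220.13])
((238.76123046875, 200.32406616210938), (32.50776290893555, 37.84083557128906), 81.38435363769531)
((259.5961608886719, 283.9807434082031), (10.394155502319336, 16.081523895263672), 78.69007110595703)
top red (np.int32(49), [210, 217, 12, 9], [214.78, 221.41])
top red (np.int32(1), [212, 217, 1, 1], [212.0, 217.0])
top blk (np.int32(755), [226, 155, 34, 34], [241.96, 170.33])
top blk (np.int32(122), [198, 241, 15, 14], [205.07, 247.61])
top blk (np.int32(34), [228, 185, 13, 8], [233.88, 187.85])
((241.8832244873047, 172.67880249023438), (32.97820281982422, 30.75687599182129), 70.01689147949219)
((205.30003356933594, 246.9000244140625), (12.074767112731934, 11.180338859558105), 26.56505012512207)
red (array([ 463.103326  , -245.51246387,  111.12987932]), np.float64(2.3971491003704846))
scene [[18, 110, 163], [18, 105, 190], [18, 109, 173]] tile [[15, 127, 185], [15, 106, 192]]
top [[17, 109, 159], [17, 109, 168], [15, 117, 135]] tile [[0, 31, 25], [14, 115, 158]]
```

Run:
```python
from h import *
S=cv2.imread('pics/scene0.png');T=cv2.imread('pics/top0.png')
p,e=tri((259.6,284.25),(205.07,247.61));print("paddle tri",p,e, "onz52",onz("scene",(259.6,284.25),52),onz("top",(205.07,247.61),52))
print("red z110",onz("scene",(253.63,238.87),110),onz("top",(214.78,221.41),110))
# board edges by hand subset: corners near end from crops
for n,uvs in(("scene",[(205/3.3+180,470/3.3+165),(335/3.3+180,443/3.3+165)]),("top",[((434-396)/4+180,411/4+145),((549-396)/4+180,471/4+145)])):
    print(n,[onz(n,u,z).round(1).tolist() for u,z in zip(uvs,((0,0) if n=="scene" else (22,22)))])
# lid rows: black extents
for n,im,(x0,y0,x1,y1) in(("scene",S,(220,180,262,210)),("top",T,(222,155,262,188))):
    for y in range(y0,y1,2):
        r=''.join('#' if im[y,x].max()<45 else ('a' if im[y,x,2]-int(im[y,x,0])>35 else '.') for x in range(x0,x1)); print(n,y,x0,r)
```

```text
paddle tri [ 406.69328684 -215.35898864   44.93671991] 0.37191372648491017 onz52 [ 402.87350588 -211.80537023   52.        ] [ 406.10789698 -216.32115752   52.        ]
red z110 [ 464.92036314 -245.49955306  110.        ] [ 462.31867593 -246.19182138  110.        ]
scene [[408.7, -171.8, 0.0], [373.8, -248.3, 0.0]]
top [[408.6, -173.8, 22.0], [369.8, -245.2, 22.0]]
scene 180 220 aaaaaaaaaaaaaaaaaaaaaaaaaaa.aaaaaaaaaaaaaa
scene 182 220 aaaaaaaaaaaaaaaaaaaaaaaaaaaaa.aaaaaaaaaaaa
scene 184 220 aaaaaaaaaaaaaaaa..#.######.aaaaa.aaaaaaaaa
scene 186 220 aaaaaaaaaaaa.##################.aa.aaaaaaa
scene 188 220 aaaaaaaaa.#######################.aaa.aaaa
scene 190 220 aaaaaaaa.##########################aaaa.aa
scene 192 220 aaaaaaa.############################aaaaa.
scene 194 220 aaaaaaa.############################aaaaaa
scene 196 220 aaaaaaa.############################aaaaaa
scene 198 220 aaaaaaa.############################aa.aaa
scene 200 220 aaaaaaa###############################aaaa
scene 202 220 aaaaa##################################aaa
scene 204 220 .aa#####aa#######################a
[... 390 characters left out ...]
p 165 222 aaaaa.############################aaaaaa
top 167 222 aaaaa##############################aaaaa
top 169 222 aaaa.##############################aaaaa
top 171 222 aaaa################################aaaa
top 173 222 aaaa#################################aaa
top 175 222 ...a.#################################a.
top 177 222 aaaaaa################################a.
top 179 222 aaaaaaa######################a.###......
top 181 222 aaaaaaa.##################aaaa###.aaaaaa
top 183 222 aaaaaaaaaaa############aaaaaaa##.aaaaaaa
top 185 222 aaaaa.####aaaaaaaaaaaaaaaaaa.##aaaaaaaaa
top 187 222 aaaaa.aa#####aaaaaaaaaaaaaa##.aaaaaaaaaa<stdin>:11: RuntimeWarning: overflow encountered in scalar subtract
```

Run:
```python
from h import *
print(onz("scene",(241.8,193.5),103), onz("top",(239.7,171),103), tri((241.8,193.5),(239.7,171)))
def circ(n,c,z,r=32):
    a=np.linspace(0,6.28,24);P=np.stack([c[0]+r*np.cos(a),c[1]+r*np.sin(a),np.full(24,z)],1);q=proj(n,P);return q.min(0).round(1),q.max(0).round(1)
for n,u in(("scene",(241.8,193.5)),("top",(239.7,171))):
    c=onz(n,u,103);print(n,circ(n,c,103),circ(n,c,80))
# clamp fit: landmarks  paddle(-206,0,52), grip(-131,0,~114 center), lid (≈-5,0,103), corners
L=np.array([[-206,0],[-131,0],[-5,0],[-225,43],[-225,-43]],float)
for n in("scene","top"):
    p=[onz(n,(259.6,284.25) if n=="scene" else (205.07,247.61),51)[:2]]
    p.append(onz(n,(253.63,238.87) if n=="scene" else (214.78,221.41),113)[:2])
    p.append(onz(n,(241.8,193.5) if n=="scene" else (239.7,171),103)[:2])
    p+= [(408.7,-171.8),(373.8,-248.3)] if n=="scene" else [(408.6,-173.8),(369.8,-245.2)]
    p=np.array(p);w=L-L.mean(0);v=p-p.mean(0)
    th=np.arctan2((w[:,0]*v[:,1]-w[:,1]*v[:,0]).sum(),(w*v).sum());R=np.array([[np.cos(th),-np.sin(th)],[np.sin(th),np.cos(th)]])
    t=p.mean(0)-R@L.mean(0);print(n,th,t,"\n",(p-(L@R.T+t)).round(1).tolist(),p.round(1).tolist())
```

```text
[ 592.75420205 -314.3239875   103.        ] [ 582.14090907 -306.03194051  103.        ] (array([ 579.79930373, -305.79014676,  116.64588943]), np.float64(2.290182731058762))
scene (array([227.6, 184.2]), array([256.1, 203.3])) (array([227.8, 191.6]), array([255.9, 210.8]))
top (array([226.3, 158. ]), array([253.1, 184.1])) (array([227. , 160.4]), array([253.2, 186. ]))
scene -0.47533211038487094 [ 589.14275704 -310.5862766 ] 
 [[-2.5, 4.0], [-9.8, 6.9], [8.1, -6.0], [-0.1, -2.4], [4.4, -2.4]] [[403.4, -212.3], [462.8, -243.8], [592.8, -314.3], [408.7, -171.8], [373.8, -248.3]]
top -0.4694011726685245 [ 587.00072149 -309.19580491] 
 [[2.9, -0.2], [-8.2, 3.5], [-0.4, 0.9], [2.8, -4.7], [2.9, 0.6]] [[406.2, -216.2], [462.0, -246.5], [582.1, -306.0], [408.6, -173.8], [369.8, -245.2]]
```

The jar stands on the board, so the lid top is near z = 22 + 102.6 = 124.6 mm, which agrees with the triangulation. I'll redo the fit with that height.

Run:
```python
from h import *
def circ(n,c,z,r=32):
    a=np.linspace(0,6.28,48);P=np.stack([c[0]+r*np.cos(a),c[1]+r*np.sin(a),np.full(48,z)],1);q=proj(n,P);return q.min(0).round(1),q.max(0).round(1)
U={"scene":(241.8,193.0),"top":(239.8,169.8)}
print(tri(U["scene"],U["top"]))
for n,u in U.items():
    c=onz(n,u,124.6);print(n,c,circ(n,c,124.6),circ(n,c,102.6))
L=np.array([[-206,0],[-131,0],[-5,0],[-225,43],[-225,-43]],float)
A=[]
for n in("scene","top"):
    p=[onz(n,(259.6,284.25) if n=="scene" else (205.07,247.61),51)[:2]]
    p.append(onz(n,(253.63,238.87) if n=="scene" else (214.78,221.41),115)[:2])
    p.append(onz(n,U[n],124.6)[:2])
    p+= [(408.7,-171.8),(373.8,-248.3)] if n=="scene" else [(408.6,-173.8),(369.8,-245.2)]
    A.append(np.array(p))
A.append((A[0]+A[1])/2)
for p in A:
    w=L-L.mean(0);v=p-p.mean(0)
    th=np.arctan2((w[:,0]*v[:,1]-w[:,1]*v[:,0]).sum(),(w*v).sum());R=np.array([[np.cos(th),-np.sin(th)],[np.sin(th),np.cos(th)]])
    t=p.mean(0)-R@L.mean(0);print(th,t,"\n",((p-(L@R.T+t))@R).round(1).tolist(),p.round(1).tolist())
```

```text
(array([ 582.14718684, -306.60856676,  116.27769616]), np.float64(0.6614937837162823))
scene [ 575.15864631 -300.85359295  124.6       ] (array([227.1, 183.3]), array([256.5, 203.1])) (array([227.3, 190.7]), array([256.4, 210.5]))
top [ 579.89716984 -307.14118632  124.6       ] (array([226.1, 156.5]), array([253.5, 183.2])) (array([226.8, 158.9]), array([253.6, 185.1]))
-0.4586052233544526 [ 586.53686258 -305.29548031] 
 [[0.6, 2.3], [-8.9, 0.8], [-7.2, -1.1], [6.4, -2.0], [9.0, -0.1]] [[403.4, -212.3], [461.4, -242.6], [575.2, -300.9], [408.7, -171.8], [373.8, -248.3]]
-0.4777555752082328 [ 585.90001831 -310.63405074] 
 [[3.0, 1.2], [-8.7, -0.3], [-1.9, 0.3], [4.6, -3.0], [3.0, 1.7]] [[406.2, -216.2], [461.7, -246.7], [579.9, -307.1], [408.6, -173.8], [369.8, -245.2]]
-0.46832177936062674 [ 586.21481311 -307.98802632] 
 [[1.8, 1.8], [-8.8, 0.3], [-4.6, -0.4], [5.5, -2.5], [6.0, 0.9]] [[404.8, -214.2], [461.6, -244.6], [577.5, -304.0], [408.6, -172.8], [371.8, -246.8]]
```

Emit:
{"method": "arm_command", "body": {
  "plan": [
    {"translation":[0,0,-4],"twist":0.12,"gripper":0},
    {"translation":[-2,1.5,-7],"twist":0.24,"gripper":0},
    {"translation":[-5,3.8,-9],"twist":0.36,"gripper":0},
    {"translation":[-8.2,6.2,-9],"twist":0.48,"gripper":0},
    {"translation":[-11.4,8.6,-9],"twist":0.6,"gripper":0}
  ]
}}

```text
clock: 0.52
eef_pos: [240.3, 458.1, 294.2]
tcp_rot: [-3.142, -0.001, 0.651]
contact_force: [1.7, -0.3, -0.8]
opening: 0.301
```

```bash
cat >> h.py <<'E'
YAW=-0.472;O=np.array([587.5,-308.5])
def cl(p):  # world->clamp
    d=np.asarray(p)[:2]-O;c,s=np.cos(YAW),np.sin(YAW);return np.array([c*d[0]+s*d[1],-s*d[0]+c*d[1],p[2]])
def w(p):
    c,s=np.cos(YAW),np.sin(YAW);return np.array([O[0]+c*p[0]-s*p[1],O[1]+s*p[0]+c*p[1],p[2]])
def go(p,yaw=None):
    s=sense();R=cv2.Rodrigues(np.zeros(3))[0]
    from scipy.spatial.transform import Rotation as Ro
    R=Ro.from_euler('xyz',s['tcp_rot']).as_matrix();d=R.T@(w(p)-s['eef_pos'])/10
    ty=s['tcp_rot'][2];print('clk',round(s['clock'],2),'tcp',s['eef_pos'].round(1),'cl',cl(s['eef_pos']).round(1),'yaw',round(ty,3),'q6',round(s['qpos'][5],3),'F',s['contact_force'].round(2),'M',s['wrist_torque'].round(3),'op',round(s['opening'],3))
    print('move cm',d.round(2),'twist',None if yaw is None else round((ty-yaw+np.pi)%(2*np.pi)-np.pi,3))
E
python3 -c "
from h import *
go([-119,0,170],YAW)"
```

```text
clk 0.52 tcp [240.3 458.1 294.2] cl [-657.8  524.9  294.2] yaw 0.651 q6 0.434 F [ 1.67 -0.27 -0.82] M [-0.005 -0.019 -0.007] op 0.301
move cm [-24.    71.29  12.39] twist 1.123
```

Emit:
{"method": "arm_command", "body": {
  "plan": [
    {"translation":[-1.3,3.8,0],"twist":0.12,"gripper":0},
    {"translation":[-2.6,7.6,0],"twist":0.24,"gripper":0},
    {"translation":[-3.9,11.4,0],"twist":0.36,"gripper":0},
    {"translation":[-5.2,15.2,0],"twist":0.48,"gripper":0},
    {"translation":[-6.5,19,0],"twist":0.6,"gripper":0}
  ]
}}

```text
clock: 0.93
eef_pos: [303.6, 265.7, 293.9]
tcp_rot: [-3.141, -0.001, 0.046]
contact_force: [1.2, 0.3, -0.6]
opening: -0.003
```

```bash
python3 -c "
from h import *
go([-119,0,170],YAW)"
```

```text
clk 0.93 tcp [303.6 265.7 293.9] cl [-513.9  382.3  293.9] yaw 0.046 q6 0.669 F [ 1.25  0.33 -0.55] M [ 0.052 -0.047  0.013] op -0.003
move cm [15.38 52.77 12.38] twist 0.518
```

Emit:
{"method": "arm_command", "body": {
  "plan": [
    {"translation":[1.1,3.9,0],"twist":0.12,"gripper":0},
    {"translation":[2.2,7.8,0],"twist":0.24,"gripper":0},
    {"translation":[3.3,11.7,0],"twist":0.36,"gripper":0},
    {"translation":[4.4,15.6,0],"twist":0.45,"gripper":0},
    {"translation":[5.5,19.5,0],"twist":0.518,"gripper":0}
  ]
}}

```text
clock: 1.35
eef_pos: [367.3, 71.4, 294.0]
tcp_rot: [-3.14, -0.001, -0.477]
contact_force: [1.9, 1.0, -0.2]
opening: 0.001
```

```bash
python3 -c "
from h import *
go([-119,0,170],YAW)"
```

```text
clk 1.35 tcp [367.3  71.4 294. ] cl [-368.9  238.3  294. ] yaw -0.477 q6 0.664 F [ 1.93  0.96 -0.24] M [ 0.018 -0.007 -0.023] op 0.001
move cm [25.09 23.72 12.39] twist -0.005
```

Emit:
{"method": "arm_command", "body": {
  "plan": [
    {"translation":[2.9,2.8,0],"twist":0,"gripper":0},
    {"translation":[5.8,5.6,0],"twist":0,"gripper":0},
    {"translation":[8.7,8.4,0],"twist":0,"gripper":0},
    {"translation":[11.6,11.2,1],"twist":0,"gripper":0},
    {"translation":[14.4,13.8,2.5],"twist":0,"gripper":0}
  ]
}}

```text
clock: 1.77
eef_pos: [432.9, -120.0, 269.8]
tcp_rot: [-3.14, -0.004, -0.478]
contact_force: [0.7, -0.1, 0.4]
opening: 0.002
```

Emit:
{"method": "arm_command", "body": {
  "plan": [
    {"translation":[2.6,2.4,2],"twist":0,"gripper":0},
    {"translation":[5.2,4.8,4],"twist":0,"gripper":0},
    {"translation":[7.8,7.2,6],"twist":0,"gripper":0},
    {"translation":[10,9.2,8],"twist":0,"gripper":0},
    {"translation":[10.6,9.9,9.5],"twist":0,"gripper":0}
  ]
}}

```text
clock: 2.18
eef_pos: [482.6, -260.2, 173.0]
tcp_rot: [-3.141, -0.004, -0.479]
contact_force: [-0.3, 0.5, 0.2]
opening: 0.002
```

```bash
python3 -c "
from h import *
go([-119,0,140],YAW)
for n in ('scene','top'):
    im=grab_frame(n);cv2.imwrite(f'pics/{n}1.png',im)
a=cv2.resize(cv2.imread('pics/scene1.png')[150:300,180:300],None,fx=3.3,fy=3.3);b=cv2.resize(cv2.imread('pics/top1.png')[145:269,180:280],None,fx=4,fy=4)
cv2.imwrite('pics/crop1.png',np.hstack([a[:495],b[:495]]))
go([-119,0,140],YAW)"
```

```text
clk 2.18 tcp [ 482.6 -260.2  173. ] cl [-115.4   -4.6  173. ] yaw -0.479 q6 -0.019 F [-0.25  0.5   0.22] M [-0.01   0.    -0.001] op 0.002
move cm [-0.38 -0.46  3.3 ] twist -0.007
clk 2.28 tcp [ 480.3 -257.4  171.9] cl [-118.7   -3.2  171.9] yaw -0.48 q6 -0.017 F [-0.81 -0.73 -0.05] M [ 0.034 -0.054 -0.002] op 0.0
move cm [-0.03 -0.31  3.19] twist -0.008
```

View pics/crop1.png

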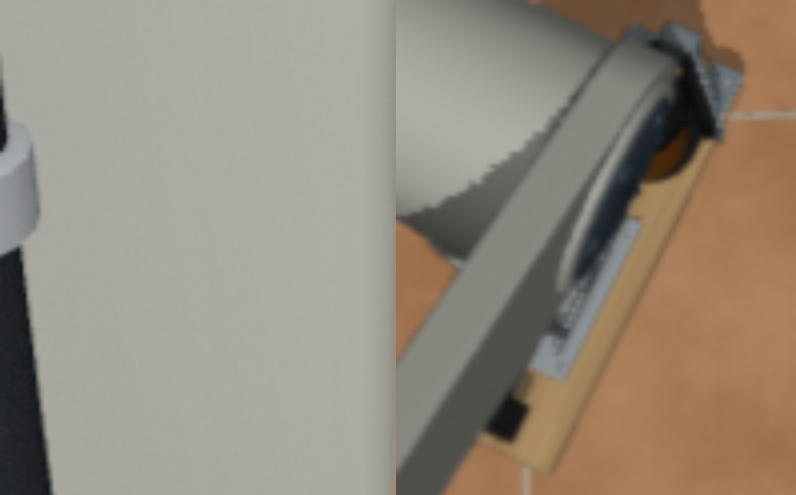

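The arm hides the clamp in both views, so I'll descend by touch.

Emit:
{"method": "arm_command", "body": {
  "plan": [
    {"translation":[0,-0.2,1],"twist":0,"gripper":0},
    {"translation":[0,-0.3,2],"twist":0,"gripper":0},
    {"translation":[0,-0.3,3],"twist":0,"gripper":0},
    {"translation":[0,-0.3,3.6],"twist":0,"gripper":0},
    {"translation":[0,-0.3,4.0],"twist":0,"gripper":0}
  ]
}}

```text
clock: 2.7
eef_pos: [481.4, -253.7, 131.2]
tcp_rot: [-3.14, 0.002, -0.479]
contact_force: [-0.6, 0.1, -0.4]
opening: 0.0
```

Emit:
{"method": "arm_command", "body": {
  "plan": [
    {"translation":[0,0,0.3],"twist":0,"gripper":0},
    {"translation":[0,0,0.6],"twist":0,"gripper":0},
    {"translation":[0,0,0.9],"twist":0,"gripper":0},
    {"translation":[0,0,1.2],"twist":0,"gripper":0},
    {"translation":[0,0,1.4],"twist":0,"gripper":0}
  ]
}}

```text
clock: 3.12
eef_pos: [481.5, -253.8, 117.1]
tcp_rot: [-3.14, 0.002, -0.479]
contact_force: [-0.6, -0.0, 0.1]
opening: -0.001
```

```bash
python3 -c "
from h import *
go([-119,0,119],YAW)"
```

```text
clk 3.12 tcp [ 481.5 -253.8  117.1] cl [-119.3    0.6  117.1] yaw -0.479 q6 -0.011 F [-0.59 -0.05  0.09] M [ 0.007  0.031 -0.04 ] op -0.001
move cm [ 0.03  0.05 -0.19] twist -0.007
```

Emit:
{"method": "arm_command", "body": {
  "plan": [
    {"translation":[-0.3,0,0],"twist":0,"gripper":0},
    {"translation":[-0.6,0,0],"twist":0,"gripper":0},
    {"translation":[-0.9,0,0],"twist":0,"gripper":0},
    {"translation":[-1.2,0,0],"twist":0,"gripper":0},
    {"translation":[-1.5,0,0],"twist":0,"gripper":0}
  ]
}}

```text
clock: 3.53
eef_pos: [467.8, -246.7, 117.2]
tcp_rot: [-3.14, 0.002, -0.479]
contact_force: [-0.2, -0.7, 0.1]
opening: 0.002
```

```bash
python3 -c "
from h import *
go([-134,0,113],YAW)
for n in ('scene','top'):
    im=grab_frame(n);cv2.imwrite(f'pics/{n}2.png',im)
a=cv2.imread('pics/scene2.png');b=cv2.resize(cv2.imread('pics/top2.png')[145:269,180:280],None,fx=3,fy=3)
cv2.imwrite('pics/crop2.png',np.hstack([a[:372],b]))
"
```

```text
clk 3.53 tcp [ 467.8 -246.7  117.2] cl [-134.7    0.6  117.2] yaw -0.479 q6 -0.012 F [-0.17 -0.7   0.09] M [-0.057  0.     0.013] op 0.002
move cm [0.07 0.06 0.42] twist -0.007
```

View pics/crop2.png

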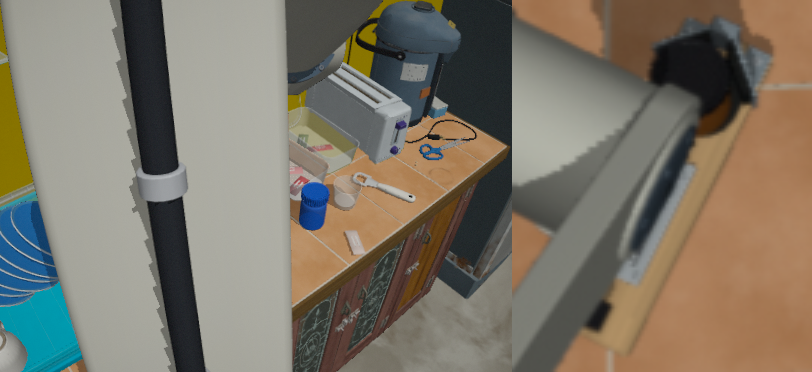

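Emit:
{"method": "arm_command", "body": {
  "plan": [
    {"translation":[-0.1,0.05,0.15],"twist":0,"gripper":0},
    {"translation":[-0.2,0.05,0.35],"twist":0,"gripper":0},
    {"translation":[-0.4,0.05,0.6],"twist":0,"gripper":0},
    {"translation":[-0.6,0.05,0.85],"twist":0,"gripper":0},
    {"translation":[-0.8,0.05,1.05],"twist":0,"gripper":0}
  ]
}}

```text
clock: 4.05
eef_pos: [459.9, -243.1, 106.2]
tcp_rot: [-3.14, 0.002, -0.479]
contact_force: [-0.3, 0.3, 0.2]
opening: 0.001
```

```bash
python3 -c "
from h import *
go([-148,0,100],YAW)"
```

```text
clk 4.05 tcp [ 459.9 -243.1  106.2] cl [-143.3    0.2  106.2] yaw -0.479 q6 -0.013 F [-0.26  0.32  0.16] M [0.011 0.034 0.005] op 0.001
move cm [-0.46  0.03  0.63] twist -0.007
```

Emit:
{"method": "arm_command", "body": {
  "plan": [
    {"translation":[-0.15,0,0.2],"twist":0,"gripper":0},
    {"translation":[-0.3,0,0.4],"twist":0,"gripper":0},
    {"translation":[-0.45,0,0.6],"twist":0,"gripper":0},
    {"translation":[-0.6,0,0.8],"twist":0,"gripper":0},
    {"translation":[-0.75,0,1.0],"twist":0,"gripper":0}
  ]
}}

```text
clock: 4.47
eef_pos: [453.1, -239.6, 96.1]
tcp_rot: [-3.14, 0.003, -0.479]
contact_force: [-2.0, 1.0, 4.8]
opening: 0.001
```

```bash
python3 -c "
from h import *
go([-155,0,92],YAW)"
```

```text
clk 4.47 tcp [ 453.1 -239.6   96.1] cl [-151.     0.3   96.1] yaw -0.479 q6 -0.013 F [-2.03  0.99  4.82] M [ 0.205  0.366 -0.022] op 0.001
move cm [-0.4   0.03  0.42] twist -0.007
```

Emit:
{"method": "arm_command", "body": {
  "plan": [
    {"translation":[-0.15,0,0.2],"twist":0,"gripper":0},
    {"translation":[-0.3,0,0.4],"twist":0,"gripper":0},
    {"translation":[-0.45,0,0.6],"twist":0,"gripper":0},
    {"translation":[-0.6,0,0.8],"twist":0,"gripper":0},
    {"translation":[-0.75,0,1.0],"twist":0,"gripper":0}
  ]
}}

```text
clock: 4.88
eef_pos: [443.0, -234.3, 86.2]
tcp_rot: [-3.14, 0.01, -0.479]
contact_force: [-15.4, 7.0, 20.5]
opening: -0.004
```

```bash
python3 -c "
from h import *
go([-163,0,78],YAW)"
```

```text
clk 4.88 tcp [ 443.  -234.3   86.2] cl [-162.5    0.4   86.2] yaw -0.479 q6 -0.013 F [-15.4    7.03  20.53] M [ 1.184  2.526 -0.021] op -0.004
move cm [-0.04  0.04  0.82] twist -0.007
```

Force of 17 N towards clamp -x and 20 N up isn't what pressing the flat of the grip should give. I'll back off and look.

Emit:
{"method": "arm_command", "body": {
  "plan": [
    {"translation":[0,0,-1],"twist":0,"gripper":0},
    {"translation":[0,0,-3],"twist":0,"gripper":0},
    {"translation":[0,0,-6],"twist":0,"gripper":0},
    {"translation":[-3,-2,-9],"twist":0,"gripper":0},
    {"translation":[-6,-4,-11],"twist":0,"gripper":0}
  ]
}}

```text
clock: 5.3
eef_pos: [412.0, -176.1, 196.2]
tcp_rot: [-3.14, 0.007, -0.481]
contact_force: [0.7, 0.1, 1.9]
opening: -0.001
```

Emit:
{"method": "arm_command", "body": {
  "plan": [
    {"translation":[-3,-3,0],"twist":0,"gripper":0},
    {"translation":[-6,-6,0],"twist":0,"gripper":0},
    {"translation":[-8,-9,0],"twist":0,"gripper":0},
    {"translation":[-8,-13,0],"twist":0,"gripper":0},
    {"translation":[-8,-17,0],"twist":0,"gripper":0}
  ]
}}

```text
clock: 5.72
eef_pos: [419.0, 13.3, 197.6]
tcp_rot: [-3.139, 0.006, -0.481]
contact_force: [1.4, -0.8, 0.9]
opening: 0.003
```

```bash
cat >> h.py <<'E'
def look(k):
    for n in ('scene','top'):
        cv2.imwrite(f'pics/{n}{k}.png',grab_frame(n))
    a=cv2.resize(cv2.imread(f'pics/scene{k}.png')[165:315,180:300],None,fx=3.3,fy=3.3,interpolation=2);b=cv2.resize(cv2.imread(f'pics/top{k}.png')[145:269,180:280],None,fx=4,fy=4,interpolation=2)
    cv2.imwrite(f'pics/crop{k}.png',np.hstack([a[:495],b[:495]]))
E
python3 -c "
from h import *
look(3)
go([-119,0,140],YAW)"
```

```text
clk 5.82 tcp [422.   15.9 197.7] cl [-294.9  213.7  197.7] yaw -0.476 q6 0.501 F [-0.23  0.34  0.36] M [-0.024  0.01   0.048] op 0.001
move cm [17.71 21.32  5.58] twist -0.004
```

View pics/crop3.png

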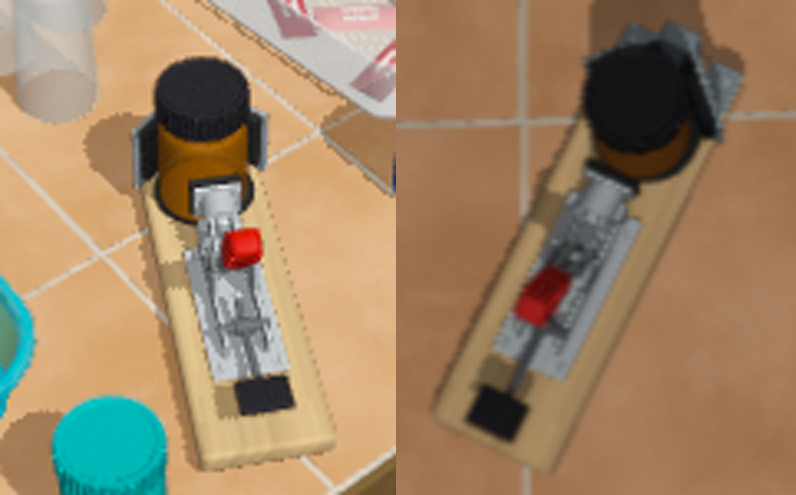

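The handle sprang back open and the jar slid a little towards the V. So I was pushing the handle, but too near its outer end. I'll press nearer the hinge.

Emit:
{"method": "arm_command", "body": {
  "plan": [
    {"translation":[2.6,3,0],"twist":0,"gripper":0},
    {"translation":[5.2,6,0],"twist":0,"gripper":0},
    {"translation":[7.8,9.1,0],"twist":0,"gripper":0},
    {"translation":[10.4,12.2,0],"twist":0,"gripper":0},
    {"translation":[13,15.3,0],"twist":0,"gripper":0}
  ]
}}

```text
clock: 6.23
eef_pos: [467.2, -181.8, 196.2]
tcp_rot: [-3.137, 0.005, -0.476]
contact_force: [0.8, 0.9, -0.2]
opening: 0.001
```

Emit:
{"method": "arm_command", "body": {
  "plan": [
    {"translation":[2.6,3,1],"twist":0,"gripper":0},
    {"translation":[4,5,3],"twist":0,"gripper":0},
    {"translation":[4.7,5.8,5],"twist":0,"gripper":0},
    {"translation":[4.9,5.9,6],"twist":0,"gripper":0},
    {"translation":[4.9,5.9,6.5],"twist":0,"gripper":0}
  ]
}}

```text
clock: 6.65
eef_pos: [482.2, -256.3, 128.8]
tcp_rot: [-3.137, 0.008, -0.477]
contact_force: [0.4, 0.9, -1.1]
opening: -0.002
```

```bash
python3 -c "
from h import *
go([-115,0,119],YAW)"
```

```text
clk 6.65 tcp [ 482.2 -256.3  128.8] cl [-117.5   -1.4  128.8] yaw -0.477 q6 -0.02 F [ 0.37  0.93 -1.05] M [-0.002  0.061  0.033] op -0.002
move cm [ 0.26 -0.13  0.98] twist -0.005
```

Emit:
{"method": "arm_command", "body": {
  "plan": [
    {"translation":[0.05,-0.1,0.5],"twist":0,"gripper":0},
    {"translation":[0.05,-0.1,1.0],"twist":0,"gripper":0},
    {"translation":[-0.3,-0.1,1.2],"twist":0,"gripper":0},
    {"translation":[-0.7,-0.1,1.45],"twist":0,"gripper":0},
    {"translation":[-1.0,-0.1,1.65],"twist":0,"gripper":0}
  ]
}}

```text
clock: 7.07
eef_pos: [473.5, -249.9, 112.8]
tcp_rot: [-3.137, 0.008, -0.476]
contact_force: [0.1, 0.4, 0.5]
opening: 0.001
```

Emit:
{"method": "arm_command", "body": {
  "plan": [
    {"translation":[-0.2,0,0.15],"twist":0,"gripper":0},
    {"translation":[-0.4,0,0.3],"twist":0,"gripper":0},
    {"translation":[-0.6,0,0.5],"twist":0,"gripper":0},
    {"translation":[-0.8,0,0.65],"twist":0,"gripper":0},
    {"translation":[-0.95,0,0.8],"twist":0,"gripper":0}
  ]
}}

```text
clock: 7.48
eef_pos: [464.9, -245.5, 104.8]
tcp_rot: [-3.137, 0.008, -0.476]
contact_force: [0.1, 0.1, -1.1]
opening: 0.001
```

```bash
python3 -c "
from h import *
go([-144.6,0,94.4],YAW)"
```

```text
clk 7.48 tcp [ 464.9 -245.5  104.8] cl [-137.9    0.4  104.8] yaw -0.476 q6 -0.019 F [ 0.09  0.12 -1.07] M [ 0.02  -0.006  0.072] op 0.001
move cm [-0.67  0.05  1.05] twist -0.004
```

Emit:
{"method": "arm_command", "body": {
  "plan": [
    {"translation":[-0.1,0,0.15],"twist":0,"gripper":0},
    {"translation":[-0.2,0,0.3],"twist":0,"gripper":0},
    {"translation":[-0.3,0,0.45],"twist":0,"gripper":0},
    {"translation":[-0.4,0,0.6],"twist":0,"gripper":0},
    {"translation":[-0.5,0,0.75],"twist":0,"gripper":0}
  ]
}}

```text
clock: 7.9
eef_pos: [459.7, -242.8, 97.7]
tcp_rot: [-3.137, 0.009, -0.476]
contact_force: [-7.8, 3.2, 16.1]
opening: 0.0
```

```bash
python3 -c "
from h import *
go([-150,0,83],YAW)"
```

```text
clk 7.9 tcp [ 459.7 -242.8   97.7] cl [-143.7    0.4   97.7] yaw -0.476 q6 -0.019 F [-7.84  3.18 16.07] M [ 0.666  1.369 -0.002] op 0.0
move cm [-0.62  0.05  1.48] twist -0.004
```

Emit:
{"method": "arm_command", "body": {
  "plan": [
    {"translation":[0,0,0],"twist":0,"gripper":0},
    {"translation":[0,0,0],"twist":0,"gripper":0},
    {"translation":[0,0,0],"twist":0,"gripper":0},
    {"translation":[0,0,0],"twist":0,"gripper":0},
    {"translation":[0,0,0],"twist":0,"gripper":0}
  ]
}}

```text
clock: 8.32
eef_pos: [459.3, -242.6, 98.0]
tcp_rot: [-3.137, 0.01, -0.476]
contact_force: [-2.7, 0.8, 7.7]
opening: 0.0
```

```bash
python3 -c "
from h import *
go([-150,0,83],YAW)"
```

```text
clk 8.32 tcp [ 459.3 -242.6   98. ] cl [-144.2    0.4   98. ] yaw -0.476 q6 -0.019 F [-2.68  0.76  7.69] M [0.221 0.57  0.021] op 0.0
move cm [-0.57  0.05  1.51] twist -0.004
```

Emit:
{"method": "arm_command", "body": {
  "plan": [
    {"translation":[-0.2,0,0],"twist":0,"gripper":0},
    {"translation":[-0.4,0,0],"twist":0,"gripper":0},
    {"translation":[-0.6,0,0],"twist":0,"gripper":0},
    {"translation":[-0.6,0,0],"twist":0,"gripper":0},
    {"translation":[-0.6,0,0],"twist":0,"gripper":0}
  ]
}}

```text
clock: 8.73
eef_pos: [453.7, -239.7, 97.9]
tcp_rot: [-3.137, 0.01, -0.476]
contact_force: [0.7, -0.3, -0.7]
opening: -0.001
```

```bash
python3 -c "
from h import *
go([-150,0,83],YAW)"
```

```text
clk 8.73 tcp [ 453.7 -239.7   97.9] cl [-150.4    0.5   97.9] yaw -0.476 q6 -0.019 F [ 0.68 -0.32 -0.75] M [-0.014 -0.04   0.02 ] op -0.001
move cm [0.06 0.05 1.49] twist -0.004
```

```bash
python3 -c "
from h import *
look(4)
a=cv2.resize(cv2.imread('pics/top4.png')[130:280,170:300],None,fx=4,fy=4,interpolation=2)
cv2.imwrite('pics/t4.png',a)
go([-150,0,83],YAW)"
```

```text
clk 8.83 tcp [ 453.9 -239.8   98. ] cl [-150.2    0.4   98. ] yaw -0.476 q6 -0.019 F [-0.59 -0.96 -0.03] M [ 0.013 -0.018 -0.034] op 0.004
move cm [0.04 0.05 1.5 ] twist -0.004
```

View pics/t4.png

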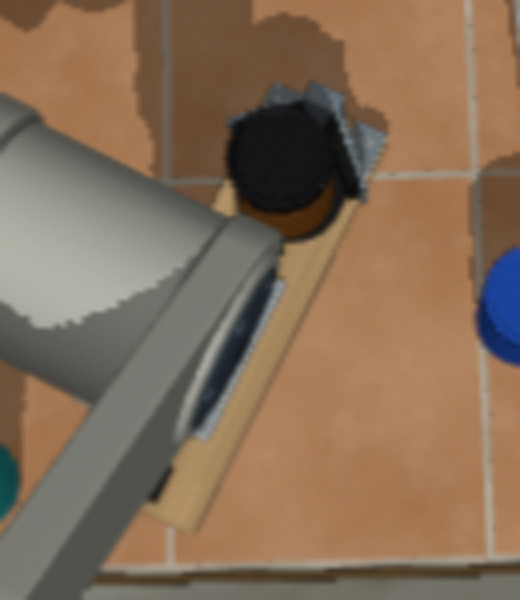

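Emit:
{"method": "arm_command", "body": {
  "plan": [
    {"translation":[0,0,0.1],"twist":0,"gripper":0},
    {"translation":[0,0,0.2],"twist":0,"gripper":0},
    {"translation":[0,0,0.3],"twist":0,"gripper":0},
    {"translation":[0,0,0.4],"twist":0,"gripper":0},
    {"translation":[0,0,0.4],"twist":0,"gripper":0}
  ]
}}

```text
clock: 9.25
eef_pos: [451.5, -238.6, 94.3]
tcp_rot: [-3.137, 0.016, -0.476]
contact_force: [-11.0, 5.8, 19.0]
opening: -0.002
```

```bash
python3 -c "
from h import *
go([-150,0,83],YAW)"
```

```text
clk 9.25 tcp [ 451.5 -238.6   94.3] cl [-152.9    0.4   94.3] yaw -0.476 q6 -0.019 F [-10.99   5.78  18.96] M [ 0.898  1.819 -0.014] op -0.002
move cm [0.31 0.05 1.12] twist -0.004
```

Emit:
{"method": "arm_command", "body": {
  "plan": [
    {"translation":[0,0,0.05],"twist":0,"gripper":0},
    {"translation":[0,0,0.1],"twist":0,"gripper":0},
    {"translation":[0,0,0.2],"twist":0,"gripper":0},
    {"translation":[0,0,0.3],"twist":0,"gripper":0},
    {"translation":[0,0,0.3],"twist":0,"gripper":0}
  ]
}}

```text
clock: 9.67
eef_pos: [448.0, -236.8, 91.5]
tcp_rot: [-3.137, 0.023, -0.476]
contact_force: [-13.8, 6.5, 20.6]
opening: 0.002
```

```bash
python3 -c "
from h import *
go([-150,0,83],YAW)"
```

```text
clk 9.67 tcp [ 448.  -236.8   91.5] cl [-156.9    0.5   91.5] yaw -0.476 q6 -0.019 F [-13.8    6.47  20.63] M [1.186 2.35  0.029] op 0.002
move cm [0.71 0.05 0.83] twist -0.004
```

I can't see the handle under the arm. The held force (about 5 N at the grip) matches pressing near the outer end, with drag. I'll lift clear, come in about 6 mm closer to the hinge and go slower along the arc.

Emit:
{"method": "arm_command", "body": {
  "plan": [
    {"translation":[0,0,-1],"twist":0,"gripper":0},
    {"translation":[0,0,-3],"twist":0,"gripper":0},
    {"translation":[1.5,0,-5],"twist":0,"gripper":0},
    {"translation":[4,0,-5.5],"twist":0,"gripper":0},
    {"translation":[4.8,0,-5.5],"twist":0,"gripper":0}
  ]
}}

```text
clock: 10.08
eef_pos: [495.4, -261.5, 147.5]
tcp_rot: [-3.137, 0.017, -0.476]
contact_force: [0.7, 0.2, -0.4]
opening: 0.001
```

```bash
python3 -c "
from h import *
go([-111,0,117],YAW)"
```

```text
clk 10.08 tcp [ 495.4 -261.5  147.5] cl [-1.034e+02 -1.000e-01  1.475e+02] yaw -0.476 q6 -0.018 F [ 0.66  0.15 -0.4 ] M [-0.05   0.013 -0.058] op 0.001
move cm [-0.71  0.01  3.07] twist -0.004
```

Emit:
{"method": "arm_command", "body": {
  "plan": [
    {"translation":[-0.4,0,1],"twist":0,"gripper":0},
    {"translation":[-0.4,0,2],"twist":0,"gripper":0},
    {"translation":[-0.6,0,2.7],"twist":0,"gripper":0},
    {"translation":[-0.9,0,3.1],"twist":0,"gripper":0},
    {"translation":[-1.3,0,3.4],"twist":0,"gripper":0}
  ]
}}

```text
clock: 10.5
eef_pos: [481.6, -254.2, 112.0]
tcp_rot: [-3.137, 0.02, -0.476]
contact_force: [-0.1, 0.1, -0.0]
opening: -0.004
```

```bash
python3 -c "
from h import *
go([-126.6,0,107.1],YAW);go([-133.9,0,100.2])"
```

```text
clk 10.5 tcp [ 481.6 -254.2  112. ] cl [-119.     0.2  112. ] yaw -0.476 q6 -0.018 F [-0.06  0.09 -0.04] M [-0.037 -0.01  -0.006] op -0.004
move cm [-0.75  0.03  0.51] twist -0.004
clk 10.5 tcp [ 481.6 -254.2  112. ] cl [-119.     0.2  112. ] yaw -0.476 q6 -0.018 F [-0.06  0.09 -0.04] M [-0.037 -0.01  -0.006] op -0.004
move cm [-1.47  0.03  1.21] twist None
```

Emit:
{"method": "arm_command", "body": {
  "plan": [
    {"translation":[-0.35,0,0.25],"twist":0,"gripper":0},
    {"translation":[-0.7,0,0.5],"twist":0,"gripper":0},
    {"translation":[-0.95,0,0.7],"twist":0,"gripper":0},
    {"translation":[-1.2,0,0.95],"twist":0,"gripper":0},
    {"translation":[-1.45,0,1.2],"twist":0,"gripper":0}
  ]
}}

```text
clock: 10.92
eef_pos: [468.5, -247.4, 100.4]
tcp_rot: [-3.137, 0.02, -0.476]
contact_force: [0.7, -0.3, 0.8]
opening: 0.0
```

```bash
python3 -c "
from h import *
go([-137,0,96],YAW);go([-140,0,92])"
```

```text
clk 10.92 tcp [ 468.5 -247.4  100.4] cl [-133.8    0.3  100.4] yaw -0.476 q6 -0.019 F [ 0.66 -0.28  0.79] M [-0.004 -0.036  0.007] op 0.0
move cm [-0.31  0.03  0.45] twist -0.004
clk 10.92 tcp [ 468.5 -247.4  100.4] cl [-133.8    0.3  100.4] yaw -0.476 q6 -0.019 F [ 0.66 -0.28  0.79] M [-0.004 -0.036  0.007] op 0.0
move cm [-0.6   0.04  0.85] twist None
```

Emit:
{"method": "arm_command", "body": {
  "plan": [
    {"translation":[-0.12,0,0.15],"twist":0,"gripper":0},
    {"translation":[-0.24,0,0.3],"twist":0,"gripper":0},
    {"translation":[-0.36,0,0.45],"twist":0,"gripper":0},
    {"translation":[-0.48,0,0.6],"twist":0,"gripper":0},
    {"translation":[-0.6,0,0.75],"twist":0,"gripper":0}
  ]
}}

```text
clock: 11.33
eef_pos: [460.6, -243.3, 93.8]
tcp_rot: [-3.137, 0.025, -0.476]
contact_force: [-13.5, 6.6, 23.7]
opening: 0.003
```

```bash
python3 -c "
from h import *
go([-144.4,0,82.7],YAW)"
```

```text
clk 11.33 tcp [ 460.6 -243.3   93.8] cl [-142.6    0.4   93.8] yaw -0.476 q6 -0.019 F [-13.55   6.56  23.69] M [1.248 2.531 0.03 ] op 0.003
move cm [-0.15  0.04  1.11] twist -0.004
```

Emit:
{"method": "arm_command", "body": {
  "plan": [
    {"translation":[0,0,0],"twist":0,"gripper":0},
    {"translation":[-0.05,0,0.05],"twist":0,"gripper":0},
    {"translation":[-0.1,0,0.1],"twist":0,"gripper":0},
    {"translation":[-0.15,0,0.15],"twist":0,"gripper":0},
    {"translation":[-0.2,0,0.2],"twist":0,"gripper":0}
  ]
}}

```text
clock: 11.75
eef_pos: [457.8, -241.8, 92.1]
tcp_rot: [-3.137, 0.027, -0.476]
contact_force: [-6.7, 3.2, 9.8]
opening: 0.001
```

```bash
python3 -c "
from h import *
go([-144.4,0,82.7],YAW)"
```

```text
clk 11.75 tcp [ 457.8 -241.8   92.1] cl [-145.9    0.4   92.1] yaw -0.476 q6 -0.019 F [-6.72  3.2   9.78] M [0.552 1.192 0.006] op 0.001
move cm [0.17 0.04 0.94] twist -0.004
```

Emit:
{"method": "arm_command", "body": {
  "plan": [
    {"translation":[0,0,0.05],"twist":0,"gripper":0},
    {"translation":[-0.05,0,0.1],"twist":0,"gripper":0},
    {"translation":[-0.1,0,0.15],"twist":0,"gripper":0},
    {"translation":[-0.15,0,0.2],"twist":0,"gripper":0},
    {"translation":[-0.2,0,0.25],"twist":0,"gripper":0}
  ]
}}

```text
clock: 12.17
eef_pos: [455.2, -240.5, 89.9]
tcp_rot: [-3.137, 0.028, -0.476]
contact_force: [-5.5, 2.7, 8.8]
opening: -0.001
```

```bash
python3 -c "
from h import *
go([-144.4,0,82.7],YAW)"
```

```text
clk 12.17 tcp [ 455.2 -240.5   89.9] cl [-148.8    0.4   89.9] yaw -0.476 q6 -0.019 F [-5.46  2.67  8.81] M [0.472 0.903 0.036] op -0.001
move cm [0.46 0.04 0.71] twist -0.004
```

Run:
```python
from h import *
pts={'hinge':(-105,0,62),'A(-130,95)':(-130,0,95),'grip':(-131,0,119),'end':(-137,0,128),'endb':(-152,0,118),'pad':(-206,0,52),'piv':(-142,0,40),'jaw':(-41,0,62)}
out=[]
for n,(x0,y0,f) in(("scene",(215,200,8)),("top",(190,180,8))):
    im=cv2.imread(f'pics/{n}3.png');c=cv2.resize(im[y0:y0+72,x0:x0+50] if 0 else im[y0:y0+73,x0:x0+50],None,fx=f,fy=f,interpolation=2)
    for k,p in pts.items():
        q=proj(n,w(p))[0];u=((q-[x0,y0]+.5)*f).astype(int);cv2.circle(c,tuple(map(int,u)),3,(255,255,0),-1);cv2.putText(c,k,(int(u[0])+4,int(u[1])),0,.4,(255,0,255),1)
    out.append(c)
cv2.imwrite('pics/ann.png',np.hstack(out))
```

```text
(no output)
```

View pics/ann.png

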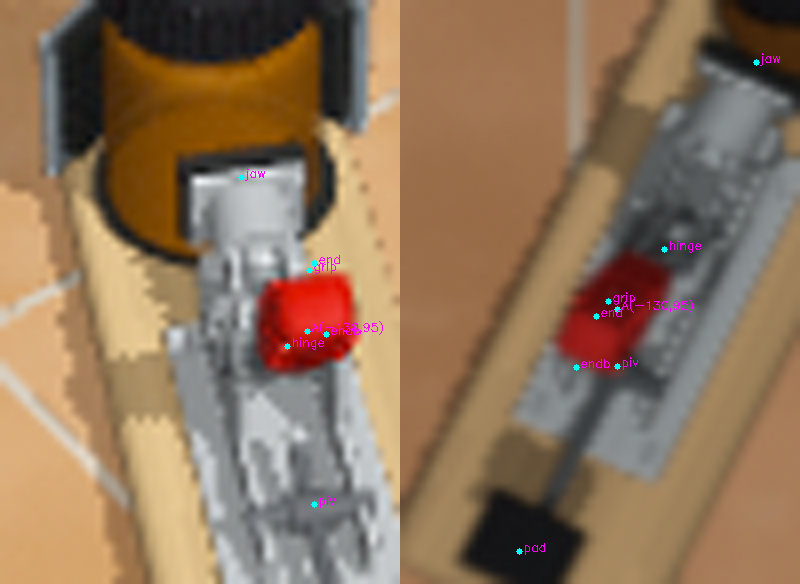

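Emit:
{"method": "arm_command", "body": {
  "plan": [
    {"translation":[-0.03,0,0.07],"twist":0,"gripper":0},
    {"translation":[-0.06,0,0.14],"twist":0,"gripper":0},
    {"translation":[-0.09,0,0.21],"twist":0,"gripper":0},
    {"translation":[-0.12,0,0.28],"twist":0,"gripper":0},
    {"translation":[-0.15,0,0.35],"twist":0,"gripper":0}
  ]
}}

```text
clock: 12.58
eef_pos: [452.1, -238.9, 86.6]
tcp_rot: [-3.137, 0.032, -0.476]
contact_force: [-9.3, 4.7, 12.0]
opening: 0.001
```

```bash
python3 -c "
from h import *
go([-150,0,83],YAW)"
```

```text
clk 12.58 tcp [ 452.1 -238.9   86.6] cl [-152.2    0.4   86.6] yaw -0.476 q6 -0.019 F [-9.34  4.71 12.  ] M [ 0.762  1.487 -0.04 ] op 0.001
move cm [0.23 0.04 0.36] twist -0.004
```

Emit:
{"method": "arm_command", "body": {
  "plan": [
    {"translation":[-0.0,0,0.1],"twist":0,"gripper":0},
    {"translation":[-0.0,0,0.2],"twist":0,"gripper":0},
    {"translation":[-0.0,0,0.25],"twist":0,"gripper":0},
    {"translation":[-0.0,0,0.3],"twist":0,"gripper":0},
    {"translation":[-0.0,0,0.35],"twist":0,"gripper":0}
  ]
}}

```text
clock: 13.0
eef_pos: [452.5, -239.1, 83.2]
tcp_rot: [-3.137, 0.031, -0.476]
contact_force: [0.1, 0.0, 1.3]
opening: -0.003
```

```bash
python3 -c "
from h import *
go([-150,0,83],YAW)"
```

```text
clk 13.0 tcp [ 452.5 -239.1   83.2] cl [-151.8    0.4   83.2] yaw -0.476 q6 -0.019 F [0.11 0.04 1.31] M [ 0.018 -0.002  0.014] op -0.003
move cm [0.18 0.04 0.02] twist -0.004
```

Emit:
{"method": "arm_command", "body": {
  "plan": [
    {"translation":[0,0,0.15],"twist":0,"gripper":0},
    {"translation":[0,0,0.3],"twist":0,"gripper":0},
    {"translation":[0,0,0.5],"twist":0,"gripper":0},
    {"translation":[0,0,0.7],"twist":0,"gripper":0},
    {"translation":[0,0,0.9],"twist":0,"gripper":0}
  ]
}}

```text
clock: 13.42
eef_pos: [452.7, -239.2, 74.6]
tcp_rot: [-3.137, 0.03, -0.476]
contact_force: [-1.1, 0.5, 9.2]
opening: -0.001
```

```bash
python3 -c "
from h import *
go([-150,0,70],YAW)"
```

```text
clk 13.42 tcp [ 452.7 -239.2   74.6] cl [-151.6    0.4   74.6] yaw -0.476 q6 -0.019 F [-1.13  0.53  9.23] M [ 0.079  0.172 -0.006] op -0.001
move cm [0.17 0.05 0.46] twist -0.004
```

Emit:
{"method": "arm_command", "body": {
  "plan": [
    {"translation":[0,0,0.1],"twist":0,"gripper":0},
    {"translation":[0,0,0.2],"twist":0,"gripper":0},
    {"translation":[0,0,0.3],"twist":0,"gripper":0},
    {"translation":[0,0,0.4],"twist":0,"gripper":0},
    {"translation":[0,0,0.4],"twist":0,"gripper":0}
  ]
}}

```text
clock: 13.83
eef_pos: [453.0, -239.3, 70.9]
tcp_rot: [-3.137, 0.029, -0.476]
contact_force: [-0.9, 0.1, 9.7]
opening: -0.002
```

```bash
python3 -c "
from h import *
go([-150,0,68],YAW)"
```

```text
clk 13.83 tcp [ 453.  -239.3   70.9] cl [-151.3    0.4   70.9] yaw -0.476 q6 -0.019 F [-0.86  0.11  9.66] M [ 0.041  0.24  -0.082] op -0.002
move cm [0.14 0.05 0.29] twist -0.004
```

Emit:
{"method": "arm_command", "body": {
  "plan": [
    {"translation":[0,0,0.1],"twist":0,"gripper":0},
    {"translation":[0,0,0.2],"twist":0,"gripper":0},
    {"translation":[0,0,0.25],"twist":0,"gripper":0},
    {"translation":[0,0,0.3],"twist":0,"gripper":0},
    {"translation":[0,0,0.3],"twist":0,"gripper":0}
  ]
}}

```text
clock: 14.25
eef_pos: [453.2, -239.4, 68.3]
tcp_rot: [-3.137, 0.029, -0.476]
contact_force: [-2.9, 1.2, 9.6]
opening: 0.003
```

```bash
python3 -c "
from h import *
go([-150,0,68],YAW)"
```

```text
clk 14.25 tcp [ 453.2 -239.4   68.3] cl [-151.1    0.5   68.3] yaw -0.476 q6 -0.019 F [-2.89  1.19  9.63] M [0.178 0.322 0.001] op 0.003
move cm [0.11 0.05 0.03] twist -0.004
```

Emit:
{"method": "arm_command", "body": {
  "plan": [
    {"translation":[0,0,0.1],"twist":0,"gripper":0},
    {"translation":[0,0,0.2],"twist":0,"gripper":0},
    {"translation":[0,0,0.25],"twist":0,"gripper":0},
    {"translation":[0,0,0.25],"twist":0,"gripper":0},
    {"translation":[0,0,0.25],"twist":0,"gripper":0}
  ]
}}

```text
clock: 14.67
eef_pos: [453.2, -239.4, 66.2]
tcp_rot: [-3.137, 0.028, -0.476]
contact_force: [-1.8, 1.1, 9.8]
opening: 0.001
```

Emit:
{"method": "arm_command", "body": {
  "plan": [
    {"translation":[0,0,-0.3],"twist":0,"gripper":0},
    {"translation":[0,0,-1],"twist":0,"gripper":0},
    {"translation":[0,0,-3],"twist":0,"gripper":0},
    {"translation":[0,0,-6],"twist":0,"gripper":0},
    {"translation":[0,0,-10],"twist":0,"gripper":0}
  ]
}}

```text
clock: 15.08
eef_pos: [453.5, -240.1, 164.8]
tcp_rot: [-3.137, 0.034, -0.476]
contact_force: [0.4, -0.9, -0.3]
opening: 0.0
```

Emit:
{"method": "arm_command", "body": {
  "plan": [
    {"translation":[-2,-3,-2],"twist":0,"gripper":1},
    {"translation":[-4,-6,-3],"twist":0,"gripper":1},
    {"translation":[-5,-10,-3],"twist":0,"gripper":1},
    {"translation":[-5,-14,-3],"twist":0,"gripper":1},
    {"translation":[-5,-18,-3],"twist":0,"gripper":1}
  ]
}}

```text
clock: 15.5
eef_pos: [492.3, -56.1, 197.7]
tcp_rot: [-3.137, 0.033, -0.477]
contact_force: [1.3, -0.6, -0.3]
opening: 0.709
```

```bash
python3 -c "
from h import *
look(5)
go([-5,0,140],YAW)"
```

```text
clk 15.6 tcp [494.4 -53.4 197.4] cl [-198.9  184.9  197.4] yaw -0.472 q6 0.339 F [ 0.48 -0.38  0.48] M [0.035 0.04  0.005] op 0.872
move cm [19.57 18.52  4.97] twist 0.0
```

View pics/crop5.png

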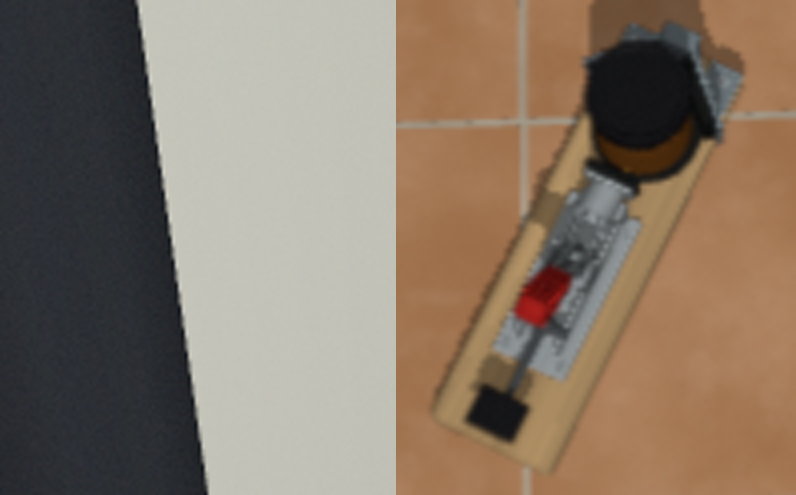

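```bash
python3 -c "
import cv2,numpy as np
a=cv2.imread('pics/scene5.png');b=cv2.imread('pics/top5.png')
cv2.imwrite('pics/full5.png',cv2.resize(np.vstack([a,b]),None,fx=.78,fy=.78))"
```

```text
(no output)
```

View pics/full5.png

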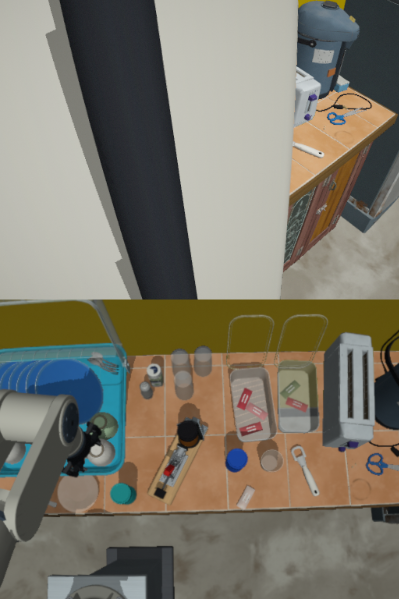

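```bash
python3 -c "
from h import *
b=cv2.imread('pics/top5.png');x0,y0,f=60,130,7
c=cv2.resize(b[y0:y0+80,x0:x0+100],None,fx=f,fy=f,interpolation=2)
T=np.array([494.4,-53.4,197.4])
for k,z in(('tcp',0),('+73',73)):
    u=((proj('top',T+[0,0,z])[0]-[x0,y0]+.5)*f).astype(int);cv2.circle(c,tuple(map(int,u)),4,(255,255,0),-1);cv2.putText(c,k,(int(u[0])+5,int(u[1])),0,.5,(255,0,255),1)
cv2.imwrite('pics/g5.png',c)"
```

```text
(no output)
```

View pics/g5.png

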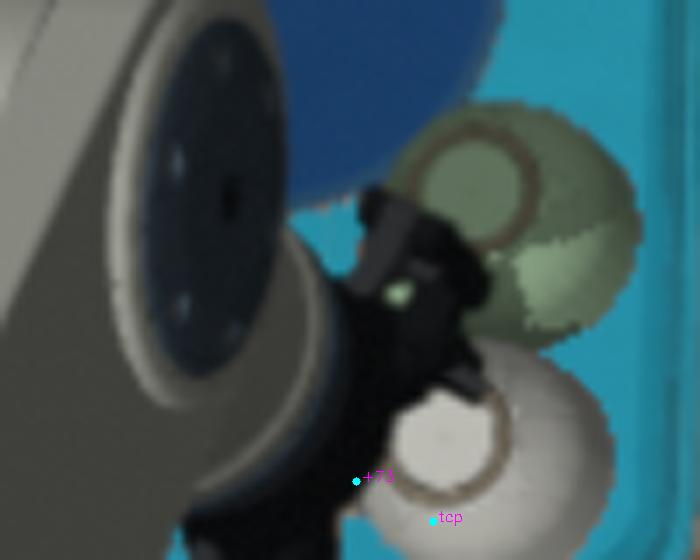

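```bash
python3 -c "
from h import *
b=cv2.imread('pics/top5.png');x0,y0,f=60,130,6
c=cv2.resize(b[y0:y0+100,x0:x0+100],None,fx=f,fy=f,interpolation=2)
c=cv2.convertScaleAbs(c,alpha=1.8,beta=25)
T=np.array([494.4,-53.4,197.4]);ax=np.array([.891,-.4545,0])
for k,p in(('tcp',T),('b',T+[0,0,73]),('f+',T+40*ax+[0,0,11]),('f-',T-40*ax+[0,0,11]),('g',T+[0,0,160])):
    u=((proj('top',p)[0]-[x0,y0]+.5)*f).astype(int);cv2.circle(c,tuple(map(int,u)),3,(255,255,0),-1);cv2.putText(c,k,(int(u[0])+5,int(u[1])),0,.5,(255,0,255),1)
cv2.imwrite('pics/g5.png',c)"
```

```text
(no output)
```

View pics/g5.png

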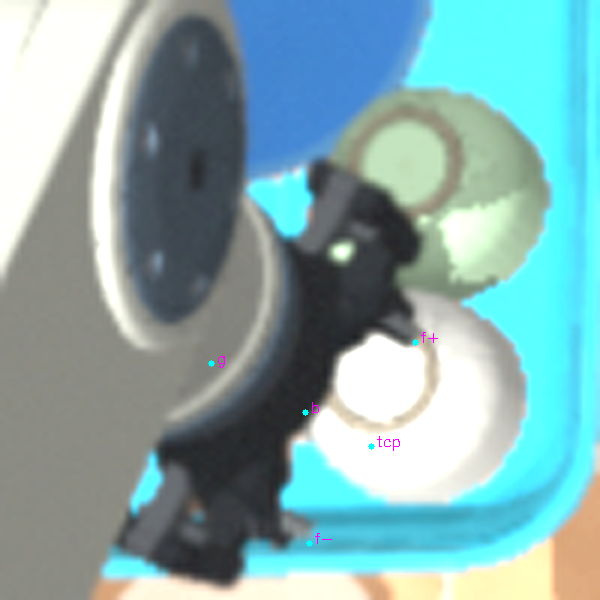

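The handle is still open. The wrench data now fit a contact near the tool centre with high friction: I had allowed for too wide a tip and so pushed inward along the handle. This time the TCP will follow the real arc of the grip point.

Emit:
{"method": "arm_command", "body": {
  "plan": [
    {"translation":[1.5,3.7,0],"twist":0,"gripper":0},
    {"translation":[3,7.4,0],"twist":0,"gripper":0},
    {"translation":[4.5,11.1,0],"twist":0,"gripper":0},
    {"translation":[6,14.8,0],"twist":0,"gripper":0},
    {"translation":[7.5,18,1],"twist":0,"gripper":0}
  ]
}}

```text
clock: 16.02
eef_pos: [478.9, -250.6, 184.8]
tcp_rot: [-3.136, 0.031, -0.472]
contact_force: [0.5, -0.5, 0.5]
opening: 0.197
```

```bash
python3 -c "
from h import *
go([-121,0,130],YAW)"
```

```text
clk 16.02 tcp [ 478.9 -250.6  184.8] cl [-123.1    2.2  184.8] yaw -0.472 q6 -0.019 F [ 0.53 -0.51  0.51] M [-0.025  0.017  0.047] op 0.197
move cm [0.38 0.25 5.47] twist 0.0
```

Emit:
{"method": "arm_command", "body": {
  "plan": [
    {"translation":[0.3,0.25,1],"twist":0,"gripper":0},
    {"translation":[0.3,0.25,2.5],"twist":0,"gripper":0},
    {"translation":[0.3,0.25,4],"twist":0,"gripper":0},
    {"translation":[0.3,0.25,5],"twist":0,"gripper":0},
    {"translation":[0.3,0.25,5.9],"twist":0,"gripper":0}
  ]
}}

```text
clock: 16.43
eef_pos: [478.0, -252.8, 124.3]
tcp_rot: [-3.136, 0.033, -0.472]
contact_force: [-0.6, 0.0, 0.4]
opening: -0.001
```

```bash
cat > arc.py <<'E'
from h import *
import sys
def arc(phis,delta=0,ox=0):
    s=sense();from scipy.spatial.transform import Rotation as Ro
    R=Ro.from_euler('xyz',s['tcp_rot']).as_matrix()
    go([-131,0,119],YAW)
    P=cl(s['eef_pos']);print('r',np.hypot(P[0]+105,P[2]-62).round(1),'phi',round(np.arctan2(P[2]-62,P[0]+105)-np.deg2rad(114.5),3))
    for f in phis:
        a=np.deg2rad(114.5)+f;sl=np.deg2rad(57)-f
        p=[-105+62.65*np.cos(a)-delta*np.sin(sl)+ox,0,62+62.65*np.sin(a)-delta*np.cos(sl)]
        print(f,np.round(p,1),(R.T@(w(p)-s['eef_pos'])/10).round(2))
if __name__=='__main__': arc([float(x) for x in sys.argv[2:]],float(sys.argv[1]))
E
python3 arc.py 0 0 .1 .2 .3 .35
```

```text
clk 16.43 tcp [ 478.  -252.8  124.3] cl [-122.8   -0.2  124.3] yaw -0.472 q6 -0.024 F [-0.64  0.04  0.39] M [ 0.035 -0.028  0.012] op -0.001
move cm [-0.8  -0.01  0.56] twist -0.0
r 64.8 phi -0.149
0.0 [-131.    0.  119.] [-0.8  -0.01  0.56]
0.1 [-136.5    0.   116.1] [-1.34 -0.01  0.87]
0.2 [-141.8    0.   112.7] [-1.86 -0.01  1.23]
0.3 [-146.7    0.   108.8] [-2.33 -0.    1.63]
0.35 [-149.     0.   106.6] [-2.55 -0.    1.86]
```

Emit:
{"method": "arm_command", "body": {
  "plan": [
    {"translation":[-0.4,0,0.3],"twist":0,"gripper":0},
    {"translation":[-0.8,0,0.56],"twist":0,"gripper":0},
    {"translation":[-1.3,0,0.87],"twist":0,"gripper":0},
    {"translation":[-1.86,0,1.23],"twist":0,"gripper":0},
    {"translation":[-2.3,0,1.6],"twist":0,"gripper":0}
  ]
}}

```text
clock: 16.85
eef_pos: [456.7, -241.7, 109.3]
tcp_rot: [-3.136, 0.032, -0.472]
contact_force: [-0.6, 0.0, -0.5]
opening: 0.001
```

```bash
python3 arc.py 1 .3 .35 .4 .45 .5 .55
```

```text
clk 16.85 tcp [ 456.7 -241.7  109.3] cl [-146.8    0.   109.3] yaw -0.472 q6 -0.025 F [-0.57  0.04 -0.54] M [-0.036  0.02   0.061] op 0.001
move cm [ 1.55 -0.   -1.02] twist 0.0
r 63.2 phi 0.296
0.3 [-147.3    0.   108. ] [-0.04  0.01  0.13]
0.35 [-149.6    0.   105.8] [-0.26  0.01  0.36]
0.4 [-151.7    0.   103.6] [-0.47  0.01  0.59]
0.45 [-153.7    0.   101.2] [-0.66  0.01  0.84]
0.5 [-155.6    0.    98.7] [-0.84  0.01  1.09]
0.55 [-157.4    0.    96.1] [-1.01  0.01  1.36]
```

Emit:
{"method": "arm_command", "body": {
  "plan": [
    {"translation":[-0.15,0,0.2],"twist":0,"gripper":0},
    {"translation":[-0.3,0,0.4],"twist":0,"gripper":0},
    {"translation":[-0.5,0,0.6],"twist":0,"gripper":0},
    {"translation":[-0.65,0,0.82],"twist":0,"gripper":0},
    {"translation":[-0.82,0,1.05],"twist":0,"gripper":0}
  ]
}}

```text
clock: 17.27
eef_pos: [449.3, -237.8, 99.0]
tcp_rot: [-3.136, 0.032, -0.472]
contact_force: [0.9, -1.0, 1.1]
opening: 0.005
```

```bash
python3 arc.py 2 .5 .55 .6 .65 .7
```

```text
clk 17.27 tcp [ 449.3 -237.8   99. ] cl [-1.553e+02  1.000e-01  9.900e+01] yaw -0.472 q6 -0.026 F [ 0.87 -1.01  1.07] M [0.04  0.008 0.003] op 0.005
move cm [ 2.36 -0.   -2.07] twist 0.0
r 62.4 phi 0.508
0.5 [-156.1    0.    97.8] [-0.08  0.01  0.13]
0.55 [-157.8    0.    95.2] [-0.24  0.01  0.39]
0.6 [-159.4    0.    92.5] [-0.39  0.02  0.66]
0.65 [-160.9    0.    89.8] [-0.53  0.02  0.94]
0.7 [-162.2    0.    87. ] [-0.65  0.02  1.23]
```

Emit:
{"method": "arm_command", "body": {
  "plan": [
    {"translation":[-0.1,0,0.15],"twist":0,"gripper":0},
    {"translation":[-0.2,0,0.3],"twist":0,"gripper":0},
    {"translation":[-0.28,0,0.45],"twist":0,"gripper":0},
    {"translation":[-0.36,0,0.6],"twist":0,"gripper":0},
    {"translation":[-0.42,0,0.72],"twist":0,"gripper":0}
  ]
}}

```text
clock: 17.68
eef_pos: [445.2, -235.7, 91.8]
tcp_rot: [-3.136, 0.032, -0.472]
contact_force: [0.1, 0.2, -0.7]
opening: 0.002
```

```bash
python3 arc.py 3 .6 .65 .7 .75 .8
```

```text
clk 17.68 tcp [ 445.2 -235.7   91.8] cl [-1.598e+02  1.000e-01  9.180e+01] yaw -0.472 q6 -0.026 F [ 0.06  0.24 -0.73] M [-0.089 -0.006 -0.017] op 0.002
move cm [ 2.79 -0.   -2.81] twist 0.0
r 62.4 phi 0.645
0.6 [-159.8    0.    91.6] [0.   0.01 0.02]
0.65 [-161.2    0.    88.8] [-0.13  0.02  0.3 ]
0.7 [-162.5    0.    86. ] [-0.25  0.02  0.59]
0.75 [-163.6    0.    83.1] [-0.35  0.02  0.88]
0.8 [-164.6    0.    80.1] [-0.44  0.02  1.18]
```

Emit:
{"method": "arm_command", "body": {
  "plan": [
    {"translation":[-0.1,0,0.22],"twist":0,"gripper":0},
    {"translation":[-0.18,0,0.4],"twist":0,"gripper":0},
    {"translation":[-0.25,0,0.59],"twist":0,"gripper":0},
    {"translation":[-0.3,0,0.75],"twist":0,"gripper":0},
    {"translation":[-0.35,0,0.88],"twist":0,"gripper":0}
  ]
}}

```text
clock: 18.1
eef_pos: [438.2, -232.1, 82.7]
tcp_rot: [-3.136, 0.04, -0.472]
contact_force: [-13.4, 6.1, 13.6]
opening: -0.002
```

```bash
python3 arc.py 3 .75 .8 .85 .9 .95 .995
```

```text
clk 18.1 tcp [ 438.2 -232.1   82.7] cl [-167.7    0.2   82.7] yaw -0.472 q6 -0.026 F [-13.43   6.13  13.61] M [1.084 2.202 0.035] op -0.002
move cm [ 3.52  0.   -3.78] twist 0.0
r 66.0 phi 0.825
0.75 [-163.6    0.    83.1] [ 0.41  0.02 -0.06]
0.8 [-164.6    0.    80.1] [0.32 0.02 0.24]
0.85 [-165.4    0.    77.1] [0.25 0.02 0.54]
0.9 [-166.1    0.    74.1] [0.2  0.03 0.85]
0.95 [-166.6    0.    71. ] [0.15 0.03 1.16]
0.995 [-167.     0.    68.3] [0.13 0.03 1.44]
```

Run:
```python
from h import *
cv2.imwrite('pics/top6.png',grab_frame('top'))
g=lambda k:cv2.cvtColor(cv2.imread(f'pics/top{k}.png'),cv2.COLOR_BGR2GRAY)[140:190,215:262]
A={k:g(k) for k in(0,3,4,5,6)}
for k in A:
    # lid top: left edge col & bottom via dark mask in region
    m=(A[k]<45);rows=[(m[r].nonzero()[0].min() if m[r].any() else -1) for r in range(22,40,2)]
    (dx,dy),resp=cv2.phaseCorrelate(np.float32(A[0][10:45,8:36]),np.float32(A[k][10:45,8:36]),cv2.createHanningWindow((28,35),cv2.CV_32F));print(k,rows,round(dx,2),round(dy,2),round(resp,2))
c=np.hstack([cv2.resize(cv2.imread(f'pics/top{k}.png')[140:200,215:262],None,fx=4,fy=4,interpolation=2) for k in(0,3,5,6)])
cv2.imwrite('pics/cmp.png',c);print(c.shape); go([-167,0,80])
```

```text
0 [np.int64(13), np.int64(13), np.int64(12), np.int64(12), np.int64(11), np.int64(11), np.int64(11), np.int64(13), np.int64(14)] 0.0 0.0 1.0
3 [np.int64(13), np.int64(13), np.int64(13), np.int64(12), np.int64(12), np.int64(12), np.int64(13), np.int64(14), np.int64(14)] 0.58 -0.54 0.98
4 [np.int64(13), np.int64(13), np.int64(12), np.int64(12), np.int64(12), np.int64(12), np.int64(13), np.int64(14), np.int64(14)] 0.56 -0.48 1.0
5 [np.int64(13), np.int64(13), np.int64(13), np.int64(13), np.int64(13), np.int64(13), np.int64(14), np.int64(14), np.int64(14)] 0.62 -0.7 0.67
6 [np.int64(13), np.int64(13), np.int64(12), np.int64(12), np.int64(12), np.int64(13), np.int64(14), np.int64(15), np.int64(15)] 0.8 -0.75 0.67
(240, 752, 3)
clk 18.15 tcp [ 437.8 -231.9   82.4] cl [-168.1    0.2   82.4] yaw -0.472 q6 -0.026 F [-11.29   5.27  10.91] M [0.93  1.959 0.015] op 0.002
move cm [0.12 0.02 0.23] twist None
```

View pics/cmp.png

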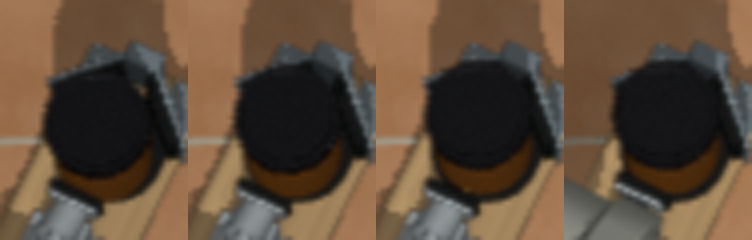

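Run:
```python
import cv2,numpy as np
c=np.hstack([cv2.resize(cv2.imread(f'pics/top{k}.png')[160:235,200:250],None,fx=7,fy=7,interpolation=2) for k in(5,6)])
cv2.imwrite('pics/cmp2.png',c);print(c.shape)
```

```text
(525, 700, 3)
```

View pics/cmp2.png

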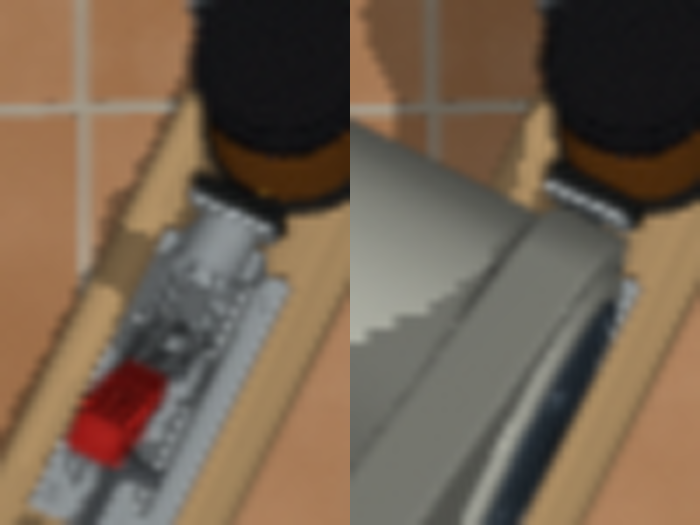

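Looking back at the jaw in the last image, it has advanced only about 6 mm. The handle is therefore only slightly tilted, and the tool is jammed in front of the handle's end face. I'll press instead with one finger of the open gripper, with the wrist offset sideways. That way the top camera can see the handle.

Emit:
{"method": "arm_command", "body": {
  "plan": [
    {"translation":[-1,0,-1],"twist":0,"gripper":0},
    {"translation":[-1,0,-4],"twist":-0.12,"gripper":0},
    {"translation":[-1,-1,-8],"twist":-0.24,"gripper":0.5},
    {"translation":[-1,-3,-11],"twist":-0.36,"gripper":1},
    {"translation":[0,-5,-11],"twist":-0.48,"gripper":1}
  ]
}}

```text
clock: 18.57
eef_pos: [466.7, -190.8, 198.5]
tcp_rot: [-3.121, 0.025, 0.013]
contact_force: [2.4, 0.4, 1.1]
opening: 0.418
```

```bash
python3 -c "
from h import *
for z in (0,60,110): print(z,[onz('top',u,z).round(0)[:2].tolist() for u in ((160,120),(160,200),(157,248),(172,248))])
go([-131,50,160],YAW+np.pi/2)"
```

```text
0 [[754.0, -89.0], [535.0, -93.0], [411.0, -87.0], [410.0, -126.0]]
60 [[732.0, -103.0], [525.0, -107.0], [407.0, -101.0], [407.0, -137.0]]
110 [[714.0, -114.0], [516.0, -118.0], [404.0, -112.0], [403.0, -147.0]]
clk 18.57 tcp [ 466.7 -190.8  198.5] cl [-161.2   49.9  198.5] yaw 0.013 q6 -0.415 F [2.36 0.35 1.14] M [-0.078 -0.062  0.003] op 0.418
move cm [2.77 1.48 3.75] twist -1.086
```

Emit:
{"method": "arm_command", "body": {
  "plan": [
    {"translation":[0.5,0.2,0],"twist":-0.12,"gripper":0.8},
    {"translation":[1,0.4,0],"twist":-0.24,"gripper":0.8},
    {"translation":[1.5,0.7,0],"twist":-0.36,"gripper":0.8},
    {"translation":[2,1,0],"twist":-0.48,"gripper":0.8},
    {"translation":[2.5,1.3,0],"twist":-0.6,"gripper":0.8}
  ]
}}

```text
clock: 18.98
eef_pos: [492.0, -203.4, 197.5]
tcp_rot: [-3.11, 0.009, 0.619]
contact_force: [0.5, -0.7, -0.6]
opening: 0.797
```

```bash
python3 -c "
from h import *
go([-122,41,150],YAW+np.pi/2)"
```

```text
clk 18.98 tcp [ 492.  -203.4  197.5] cl [-132.8   50.2  197.5] yaw 0.619 q6 -1.024 F [ 0.53 -0.75 -0.61] M [-0.049  0.076  0.064] op 0.797
move cm [-0.27  1.53  4.71] twist -0.48
```

Emit:
{"method": "arm_command", "body": {
  "plan": [
    {"translation":[0,0.5,1],"twist":-0.12,"gripper":0.8},
    {"translation":[-0.1,1,2],"twist":-0.24,"gripper":0.8},
    {"translation":[-0.2,1.5,3],"twist":-0.36,"gripper":0.8},
    {"translation":[-0.27,1.5,4],"twist":-0.48,"gripper":0.8},
    {"translation":[-0.27,1.5,4.7],"twist":-0.48,"gripper":0.8}
  ]
}}

```text
clock: 19.4
eef_pos: [496.9, -216.3, 149.0]
tcp_rot: [-3.109, -0.007, 1.104]
contact_force: [-0.1, 0.4, 0.7]
opening: 0.799
```

```bash
python3 -c "
from h import *
look(7)
a=cv2.resize(cv2.imread('pics/top7.png')[150:270,170:270],None,fx=6,fy=5,interpolation=2)
cv2.imwrite('pics/t7.png',cv2.resize(cv2.imread('pics/top7.png')[150:265,160:270],None,fx=5,fy=5,interpolation=2))
go([-122,41,130],YAW+np.pi/2)"
```

```text
clk 19.5 tcp [ 496.4 -215.8  148.8] cl [-123.3   41.1  148.8] yaw 1.094 q6 -1.518 F [-0.3   0.15  0.31] M [-0.035 -0.057  0.008] op 0.8
move cm [-0.02  0.19  1.87] twist -0.004
```

View pics/t7.png

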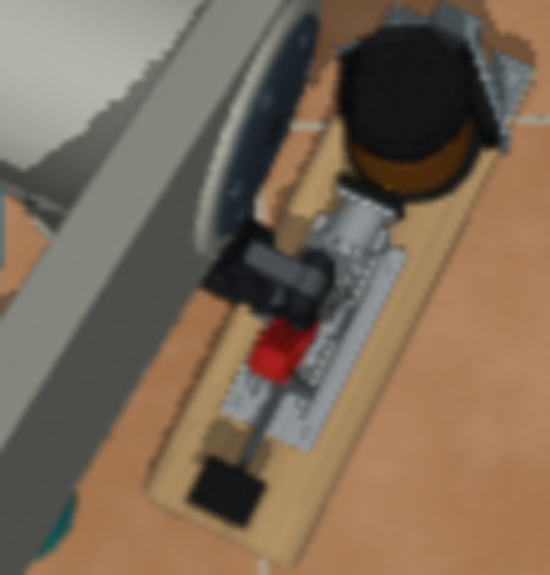

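```bash
cat >> h.py <<'E'
def tipview(k,off=41,dz=10,box=(160,150,110,115),f=5):
    im=grab_frame('top');cv2.imwrite(f'pics/top{k}.png',im);s=sense()
    from scipy.spatial.transform import Rotation as Ro
    R=Ro.from_euler('xyz',s['tcp_rot']).as_matrix();t=s['eef_pos']+R@np.array([-off,0,-dz])
    x0,y0,W,H=box;c=cv2.resize(im[y0:y0+H,x0:x0+W],None,fx=f,fy=f,interpolation=2)
    for p,col in((t,(255,255,0)),(t+[0,0,40],(0,255,255)),(w([-131,0,119]),(0,255,0)),(w([-206,0,52]),(0,255,0))):
        u=((proj('top',p)[0]-[x0,y0]+.5)*f).astype(int);cv2.circle(c,tuple(map(int,u)),3,col,-1)
    cv2.imwrite(f'pics/t{k}.png',c);print('tip',cl(t).round(1));go([-122,41,130],YAW+np.pi/2)
E
python3 -c "
from h import *
tipview(8)"
```

```text
tip [-1.225e+02  1.000e-01  1.594e+02]
clk 19.55 tcp [ 497.  -216.   149.7] cl [-122.7   41.2  149.7] yaw 1.095 q6 -1.518 F [-0.03 -0.66 -0.56] M [-0.041 -0.011  0.066] op 0.801
move cm [-0.03  0.13  1.96] twist -0.004
```

View pics/t8.png

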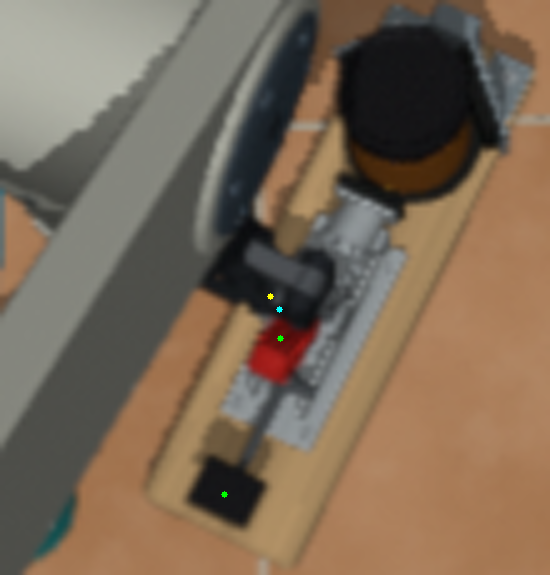

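Emit:
{"method": "arm_command", "body": {
  "plan": [
    {"translation":[0,0,0.6],"twist":0,"gripper":0.8},
    {"translation":[0,0,1.2],"twist":0,"gripper":0.8},
    {"translation":[0,0,1.8],"twist":0,"gripper":0.8},
    {"translation":[0,0,2.4],"twist":0,"gripper":0.8},
    {"translation":[0,0,3.0],"twist":0,"gripper":0.8}
  ]
}}

```text
clock: 19.97
eef_pos: [496.0, -215.3, 119.0]
tcp_rot: [-3.108, -0.006, 1.094]
contact_force: [0.1, 0.2, 0.3]
opening: 0.797
```

```bash
python3 -c "
from h import *
tipview(9)"
```

```text
tip [-124.4    0.3  127.6]
clk 20.02 tcp [ 495.3 -215.   117.9] cl [-124.6   41.4  117.9] yaw 1.094 q6 -1.518 F [-0.18  0.33 -1.24] M [ 0.032 -0.008 -0.013] op 0.797
move cm [-0.03  0.22 -1.22] twist -0.005
```

View pics/t9.png

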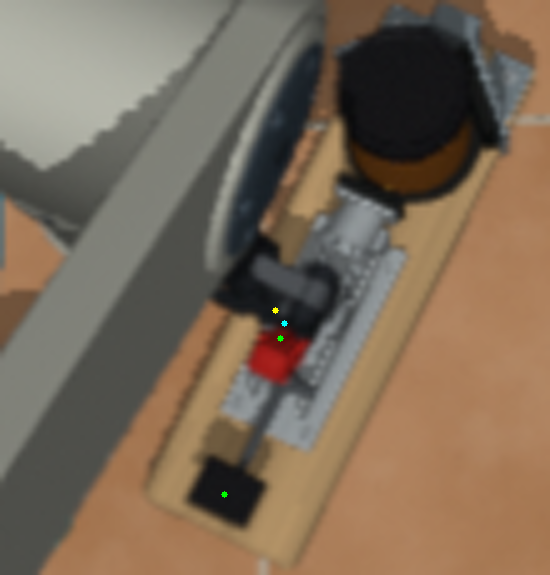

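Emit:
{"method": "arm_command", "body": {
  "plan": [
    {"translation":[0,0.15,0.2],"twist":0,"gripper":0.8},
    {"translation":[0,0.3,0.4],"twist":0,"gripper":0.8},
    {"translation":[0,0.5,0.7],"twist":0,"gripper":0.8},
    {"translation":[0,0.7,1.0],"twist":0,"gripper":0.8},
    {"translation":[0,0.9,1.3],"twist":0,"gripper":0.8}
  ]
}}

```text
clock: 20.43
eef_pos: [503.3, -219.0, 104.4]
tcp_rot: [-3.107, -0.006, 1.094]
contact_force: [0.1, 0.0, 0.9]
opening: 0.797
```

```bash
python3 -c "
from h import *
tipview(10)"
```

```text
tip [-115.5    0.4  113.6]
clk 20.48 tcp [ 503.3 -219.   103.9] cl [-115.7   41.4  103.9] yaw 1.094 q6 -1.519 F [-0.64 -0.86 -0.38] M [-0.025 -0.013  0.02 ] op 0.801
move cm [-0.03 -0.72 -2.59] twist -0.005
```

View pics/t10.png

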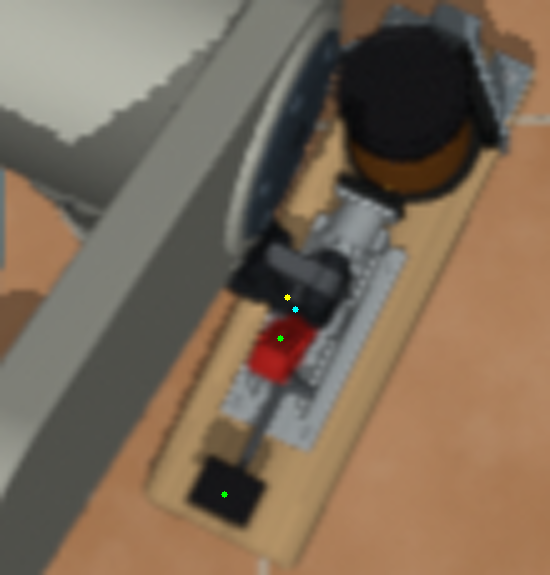

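Emit:
{"method": "arm_command", "body": {
  "plan": [
    {"translation":[0,-0.5,0],"twist":0,"gripper":0.8},
    {"translation":[0,-0.9,0.1],"twist":0,"gripper":0.8},
    {"translation":[0,-1.3,0.2],"twist":0,"gripper":0.8},
    {"translation":[0,-1.7,0.4],"twist":0,"gripper":0.8},
    {"translation":[0,-2.0,0.6],"twist":0,"gripper":0.8}
  ]
}}

```text
clock: 20.9
eef_pos: [484.8, -209.4, 98.6]
tcp_rot: [-3.106, -0.006, 1.094]
contact_force: [0.1, 0.3, 0.4]
opening: 0.797
```

```bash
python3 -c "
from h import *
tipview(11)"
```

```text
tip [-137.1    0.5  107.9]
clk 20.95 tcp [ 484.2 -209.1   98.1] cl [-137.3   41.6   98.1] yaw 1.094 q6 -1.517 F [-0.56  0.22 -0.32] M [0.006 0.034 0.013] op 0.8
move cm [-0.03  1.41 -3.24] twist -0.005
```

View pics/t11.png

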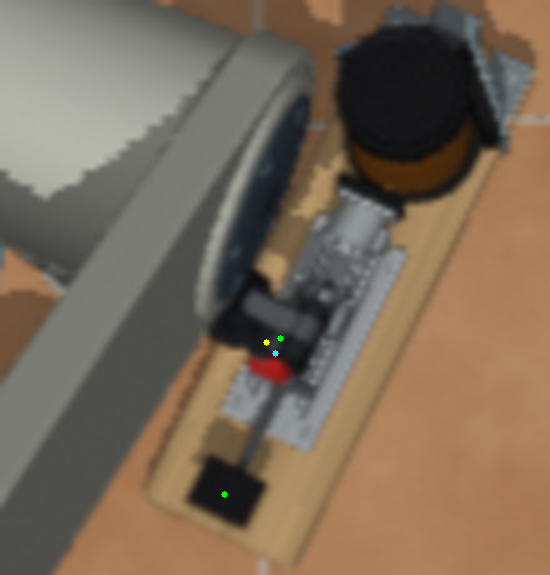

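The handle hasn't moved even though the finger should have been inside it. So the finger tips sit about 20–25 mm higher than the TCP reading suggests, which also explains the earlier jams on the end face. I'll go back over the grip and find the contact height by feel.

Emit:
{"method": "arm_command", "body": {
  "plan": [
    {"translation":[0,0.6,0],"twist":0,"gripper":0.8},
    {"translation":[0,1.3,0],"twist":0,"gripper":0.8},
    {"translation":[0,1.3,0.3],"twist":0,"gripper":0.8},
    {"translation":[0,1.3,0.7],"twist":0,"gripper":0.8},
    {"translation":[0,1.3,1.1],"twist":0,"gripper":0.8}
  ]
}}

```text
clock: 21.37
eef_pos: [495.4, -214.9, 86.2]
tcp_rot: [-3.105, -0.006, 1.094]
contact_force: [-0.7, 0.2, 0.4]
opening: 0.798
```

```bash
python3 -c "
from h import *
tipview(12,dz=32)"
```

```text
tip [-124.3    0.3  117.1]
clk 21.42 tcp [ 494.7 -214.5   85.3] cl [-125.4   41.5   85.3] yaw 1.094 q6 -1.519 F [-0.56 -0.67 -0.66] M [0.022 0.041 0.003] op 0.802
move cm [-0.02  0.17 -4.48] twist -0.005
```

View pics/t12.png

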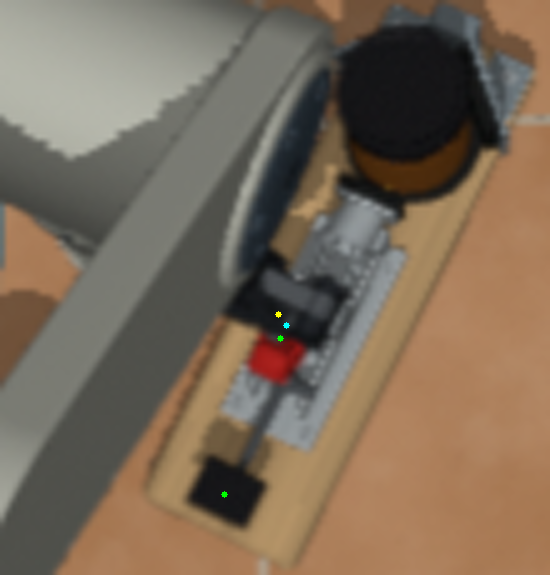

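Emit:
{"method": "arm_command", "body": {
  "plan": [
    {"translation":[0,0,0.3],"twist":0,"gripper":0.8},
    {"translation":[0,0,0.6],"twist":0,"gripper":0.8},
    {"translation":[0,0,0.9],"twist":0,"gripper":0.8},
    {"translation":[0,0,1.1],"twist":0,"gripper":0.8},
    {"translation":[0,0,1.3],"twist":0,"gripper":0.8}
  ]
}}

```text
clock: 21.83
eef_pos: [494.4, -214.3, 72.2]
tcp_rot: [-3.104, -0.006, 1.094]
contact_force: [-0.6, 0.7, 2.1]
opening: 0.8
```

```bash
python3 -c "
from h import *
tipview(13,dz=32)"
```

```text
tip [-125.     0.4  103.6]
clk 21.88 tcp [ 494.2 -214.1   71.9] cl [-126.    41.6   71.9] yaw 1.094 q6 -1.519 F [-0.07 -0.45  0.58] M [-0.101 -0.076  0.054] op 0.798
move cm [-0.02  0.18 -5.82] twist -0.005
```

View pics/t13.png

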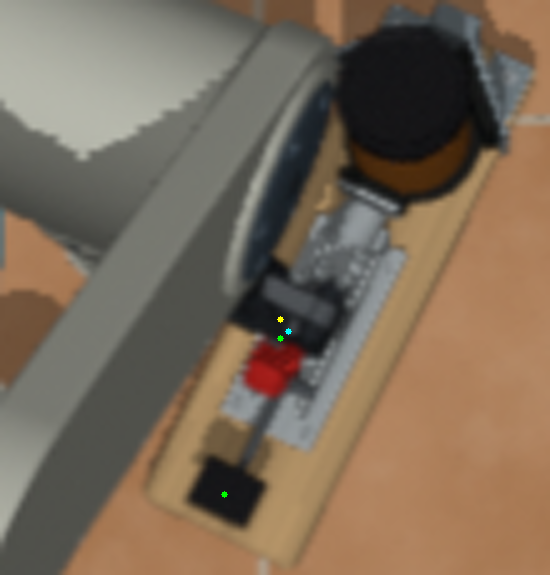

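Now the red grip has moved, from end row about 383 to 397, and the jaw has advanced. The finger is on the flat of the grip, and the real tip is about 35 mm above the TCP z at this opening. I'll follow the arc from here.

Emit:
{"method": "arm_command", "body": {
  "plan": [
    {"translation":[0,-0.15,0.15],"twist":0,"gripper":0.8},
    {"translation":[0,-0.3,0.3],"twist":0,"gripper":0.8},
    {"translation":[0,-0.5,0.5],"twist":0,"gripper":0.8},
    {"translation":[0,-0.7,0.75],"twist":0,"gripper":0.8},
    {"translation":[0,-0.9,1.0],"twist":0,"gripper":0.8}
  ]
}}

```text
clock: 22.3
eef_pos: [485.7, -209.7, 62.2]
tcp_rot: [-3.104, -0.006, 1.094]
contact_force: [0.3, 0.5, 7.7]
opening: 0.798
```

```bash
python3 -c "
from h import *
tipview(14,dz=35)
go([-137.7,41,58],YAW+np.pi/2)"
```

```text
tip [-134.8    0.4   96.7]
clk 22.35 tcp [ 485.3 -209.6   61.9] cl [-136.    41.6   61.9] yaw 1.094 q6 -1.518 F [ 0.86 -0.19  7.95] M [-0.273  0.082  0.037] op 0.803
move cm [-0.02  1.14 -6.86] twist -0.005
clk 22.35 tcp [ 485.3 -209.6   61.9] cl [-136.    41.6   61.9] yaw 1.094 q6 -1.518 F [ 0.86 -0.19  7.95] M [-0.273  0.082  0.037] op 0.803
move cm [-0.07 -0.16  0.4 ] twist -0.005
```

View pics/t14.png

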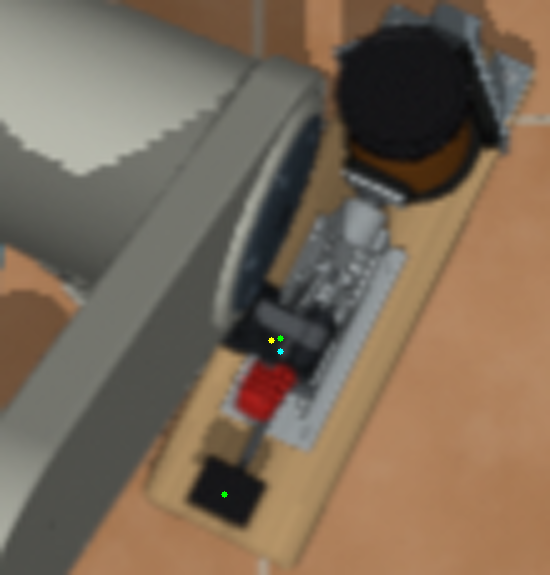

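Emit:
{"method": "arm_command", "body": {
  "plan": [
    {"translation":[0,-0.2,0.15],"twist":0,"gripper":0.8},
    {"translation":[0,-0.4,0.3],"twist":0,"gripper":0.8},
    {"translation":[0,-0.6,0.45],"twist":0,"gripper":0.8},
    {"translation":[0,-0.8,0.6],"twist":0,"gripper":0.8},
    {"translation":[0,-0.95,0.75],"twist":0,"gripper":0.8}
  ]
}}

```text
clock: 22.77
eef_pos: [480.0, -206.7, 56.0]
tcp_rot: [-3.111, -0.006, 1.095]
contact_force: [6.7, -4.0, 4.4]
opening: 0.798
```

```bash
python3 -c "
from h import *
tipview(15,dz=35)
"
```

```text
tip [-141.5    0.6   90.4]
clk 22.82 tcp [ 479.6 -206.5   55.7] cl [-142.5   41.8   55.7] yaw 1.095 q6 -1.518 F [ 6.39 -2.69  5.43] M [-0.707 -0.975  0.26 ] op 0.799
move cm [-0.02  1.82 -7.49] twist -0.004
```

View pics/t15.png

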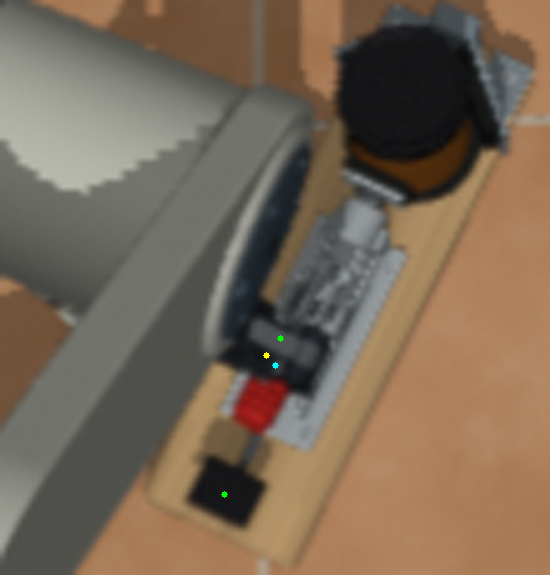

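Emit:
{"method": "arm_command", "body": {
  "plan": [
    {"translation":[0,0.0,0.15],"twist":0,"gripper":0.8},
    {"translation":[0,-0.05,0.3],"twist":0,"gripper":0.8},
    {"translation":[0,-0.1,0.5],"twist":0,"gripper":0.8},
    {"translation":[0,-0.2,0.7],"twist":0,"gripper":0.8},
    {"translation":[0,-0.3,0.9],"twist":0,"gripper":0.8}
  ]
}}

```text
clock: 23.23
eef_pos: [476.9, -205.1, 47.2]
tcp_rot: [-3.111, -0.006, 1.095]
contact_force: [-1.1, -0.3, 6.4]
opening: 0.801
```

```bash
python3 -c "
from h import *
tipview(16,dz=35)
"
```

```text
tip [-144.9    0.6   81.6]
clk 23.28 tcp [ 476.6 -204.9   46.8] cl [-145.9   41.8   46.8] yaw 1.095 q6 -1.518 F [ 0.13 -0.94  5.36] M [-0.295  0.05   0.031] op 0.8
move cm [-0.02  2.13 -8.39] twist -0.004
```

View pics/t16.png

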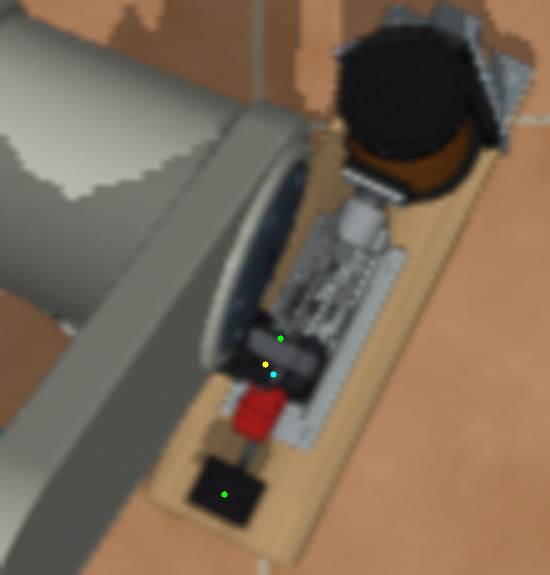

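Emit:
{"method": "arm_command", "body": {
  "plan": [
    {"translation":[0,-0.05,0.2],"twist":0,"gripper":0.8},
    {"translation":[0,-0.1,0.4],"twist":0,"gripper":0.8},
    {"translation":[0,-0.15,0.6],"twist":0,"gripper":0.8},
    {"translation":[0,-0.2,0.8],"twist":0,"gripper":0.8},
    {"translation":[0,-0.2,1.0],"twist":0,"gripper":0.8}
  ]
}}

```text
clock: 23.7
eef_pos: [474.2, -203.6, 36.4]
tcp_rot: [-3.11, -0.006, 1.095]
contact_force: [-0.1, 0.4, 0.4]
opening: 0.802
```

```bash
python3 -c "
from h import *
tipview(17,dz=35)
print(proj('top',[w([-178,0,71]),w([-178,0,53])]))
"
```

```text
tip [-147.7    0.7   70.9]
clk 23.75 tcp [ 474.1 -203.6   36.2] cl [-148.7   41.9   36.2] yaw 1.095 q6 -1.517 F [-0.1   0.35  1.26] M [-0.064  0.048 -0.036] op 0.802
move cm [-0.02  2.37 -9.46] twist -0.004
[[208.74575419 237.41595029]
 [209.56950877 238.02638832]]
```

View pics/t17.png

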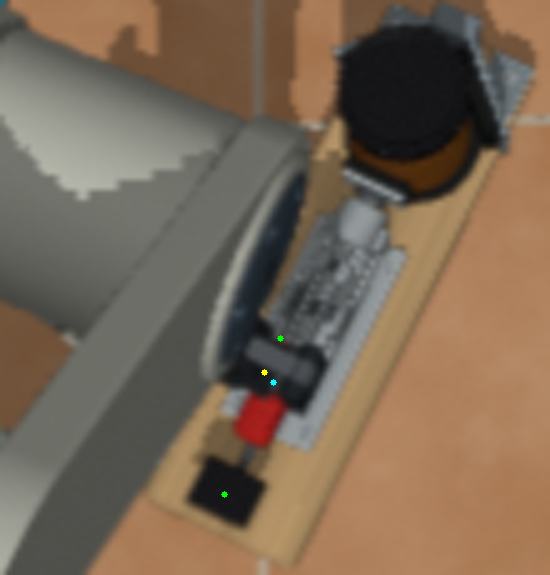

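Emit:
{"method": "arm_command", "body": {
  "plan": [
    {"translation":[0,0,0.15],"twist":0,"gripper":0.8},
    {"translation":[0,0,0.3],"twist":0,"gripper":0.8},
    {"translation":[0,0,0.45],"twist":0,"gripper":0.8},
    {"translation":[0,0,0.5],"twist":0,"gripper":0.8},
    {"translation":[0,0,0.5],"twist":0,"gripper":0.8}
  ]
}}

```text
clock: 24.17
eef_pos: [473.8, -203.5, 32.6]
tcp_rot: [-3.11, -0.006, 1.095]
contact_force: [-7.1, 4.0, 26.7]
opening: 0.802
```

Emit:
{"method": "arm_command", "body": {
  "plan": [
    {"translation":[0,0,-0.4],"twist":0,"gripper":0.8},
    {"translation":[0,0,-1.5],"twist":0,"gripper":0.8},
    {"translation":[0,0,-4],"twist":0,"gripper":0.8},
    {"translation":[0,0,-7],"twist":0,"gripper":0.8},
    {"translation":[1,0,-11],"twist":0,"gripper":1}
  ]
}}

```text
clock: 24.58
eef_pos: [479.2, -196.8, 142.2]
tcp_rot: [-3.105, -0.005, 1.094]
contact_force: [0.2, -0.4, -0.1]
opening: 0.923
```

```bash
python3 -c "
from h import *
tipview(18,dz=35)
"
```

```text
tip [-141.2   11.3  185.5]
clk 24.63 tcp [ 485.  -197.2  150.8] cl [-141.9   52.5  150.8] yaw 1.094 q6 -1.495 F [ 4.2  -0.15  7.03] M [-0.032 -0.191  0.044] op 0.992
move cm [-1.16  2.04  2.02] twist -0.005
```

View pics/t18.png

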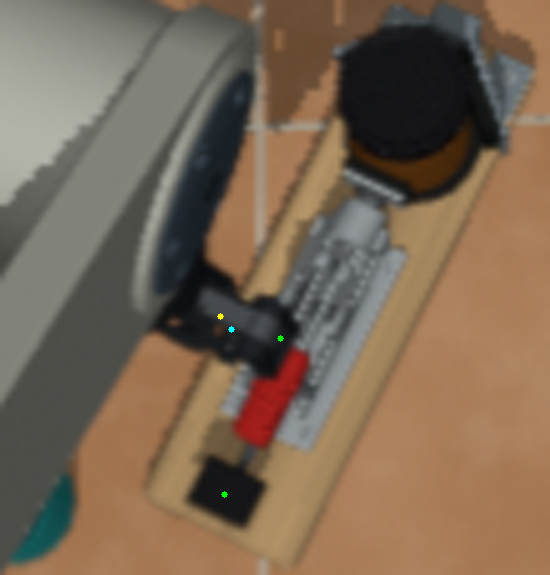

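The handle is locked down: the red grip lies flat, the jaw presses on the jar, and the handle stays down by itself with the arm lifted. Next is the lid. I'll triangulate it and move over it.

```bash
python3 -c "
from h import *
go([-1.5,-0.5,165],YAW+np.pi/2)
m=cv2.imread('pics/top18.png');print(m.shape)
g=m[150:190,222:262].max(2)
for r in range(0,40,2): print(r+150,''.join('#' if v<45 else '.' for v in g[r]))
"
```

```text
clk 24.63 tcp [ 485.  -197.2  150.8] cl [-141.9   52.5  150.8] yaw 1.094 q6 -1.495 F [ 4.2  -0.15  7.03] M [-0.032 -0.191  0.044] op 0.992
move cm [-5.23 14.02 -1.8 ] twist -0.005
(384, 512, 3)
150 ........................................
152 ........................................
154 ........................................
156 ..............#############.............
158 ..........#####################.........
160 ........########################........
162 ......###########################.......
164 ......############################......
166 ......############################......
168 ......#############################.....
170 ......##############################....
172 ......##############################....
174 .......##############################...
176 ........######################..######..
178 .........###################....######..
180 ...........###############.....##.......
182 ........###...................##........
184 ..........#####..............##.........
186 ...............#####.......###..........
188 ...................########.............
```

```bash
python3 -c "
from h import *
p=onz('top',(241.5,167.5),124.6);print(p,cl(p)); p=onz('top',(241.5,167.5),116);print(p,cl(p))
"
```

```text
[ 585.3016355  -311.21848146  124.6       ] [ -0.72198901  -3.42077182 124.6       ]
[ 587.40733725 -310.92922312  116.        ] [  1.0219602   -2.20574448 116.        ]
```

Emit:
{"method": "arm_command", "body": {
  "plan": [
    {"translation":[-1.3,3.7,-0.6],"twist":0,"gripper":1},
    {"translation":[-2.6,7.2,-1.2],"twist":0,"gripper":1},
    {"translation":[-3.9,10.8,-1.8],"twist":0,"gripper":1},
    {"translation":[-5.2,14,-1.8],"twist":0,"gripper":1},
    {"translation":[-5.2,14,-1.8],"twist":0,"gripper":1}
  ]
}}

```text
clock: 25.05
eef_pos: [589.9, -312.5, 165.3]
tcp_rot: [-3.122, -0.006, 1.093]
contact_force: [-0.9, 1.0, -0.5]
opening: 1.0
```

```bash
python3 -c "
from h import *
go([-1.5,-0.5,130],YAW+np.pi/2)
im=grab_frame('top');cv2.imwrite('pics/top19.png',im)
cv2.imwrite('pics/t19.png',cv2.resize(im[110:225,180:290],None,fx=5,fy=5,interpolation=2))
im=grab_frame('scene');cv2.imwrite('pics/scene19.png',im)
"
```

```text
clk 25.05 tcp [ 589.9 -312.5  165.3] cl [  4.   -2.5 165.3] yaw 1.093 q6 -1.589 F [-0.93  1.01 -0.49] M [ 0.079  0.075 -0.039] op 1.0
move cm [ 0.18 -0.48  3.54] twist -0.006
```

View pics/t19.png

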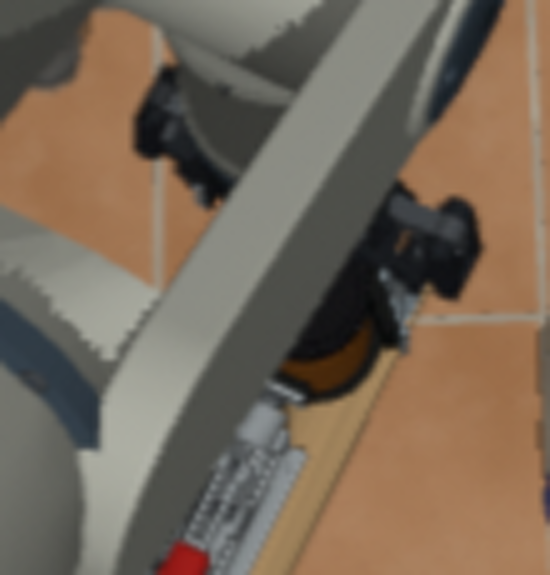

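View pics/scene19.png

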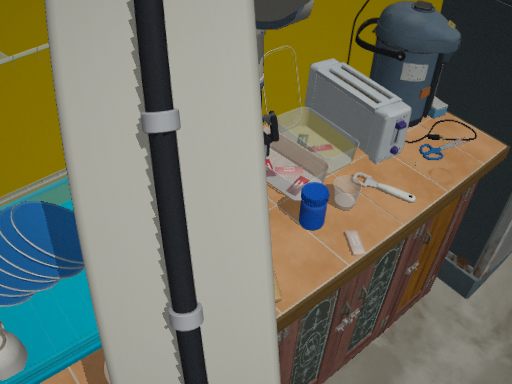

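Emit:
{"method": "arm_command", "body": {
  "plan": [
    {"translation":[0.1,-0.45,0.5],"twist":0,"gripper":1},
    {"translation":[0.1,-0.45,2],"twist":0,"gripper":1},
    {"translation":[0.1,-0.45,4],"twist":0,"gripper":1},
    {"translation":[0.1,-0.45,5.5],"twist":0,"gripper":1},
    {"translation":[0.1,-0.45,6.5],"twist":0,"gripper":1}
  ]
}}

```text
clock: 25.57
eef_pos: [579.2, -302.6, 97.5]
tcp_rot: [-3.113, -0.007, 1.094]
contact_force: [-0.1, 0.2, -0.4]
opening: 0.999
```

Emit:
{"method": "arm_command", "body": {
  "plan": [
    {"translation":[0,0,0.5],"twist":0,"gripper":1},
    {"translation":[0,0,1.0],"twist":0,"gripper":1},
    {"translation":[0,0,1.5],"twist":0,"gripper":1},
    {"translation":[0,0,1.9],"twist":0,"gripper":1},
    {"translation":[0,0,2.3],"twist":0,"gripper":1}
  ]
}}

```text
clock: 25.98
eef_pos: [579.1, -302.3, 74.8]
tcp_rot: [-3.114, -0.007, 1.094]
contact_force: [0.3, -0.7, -0.2]
opening: 1.002
```

```bash
python3 -c "
from h import *
go([-0.5,-1.5,74],YAW+np.pi/2)"
```

```text
clk 25.98 tcp [ 579.1 -302.3   74.8] cl [-10.3   1.7  74.8] yaw 1.094 q6 -1.586 F [ 0.31 -0.66 -0.24] M [0.029 0.012 0.005] op 1.002
move cm [-0.32  0.98  0.05] twist -0.005
```

Emit:
{"method": "arm_command", "body": {
  "plan": [
    {"translation":[-0.2,0.5,0],"twist":0,"gripper":1},
    {"translation":[-0.3,1.0,0],"twist":0,"gripper":1},
    {"translation":[-0.3,1.0,0],"twist":0,"gripper":1},
    {"translation":[-0.3,1.0,0],"twist":0,"gripper":1},
    {"translation":[-0.3,1.0,0],"twist":0,"gripper":1}
  ]
}}

```text
clock: 26.4
eef_pos: [586.8, -309.7, 74.7]
tcp_rot: [-3.115, -0.007, 1.094]
contact_force: [0.8, 0.9, 0.0]
opening: 1.0
```

```bash
python3 -c "
from h import *
go([-0.5,-1.5,74],YAW+np.pi/2)"
```

```text
clk 26.4 tcp [ 586.8 -309.7   74.7] cl [-0.1 -1.4 74.7] yaw 1.094 q6 -1.59 F [0.8  0.88 0.02] M [-0.029  0.038  0.061] op 1.0
move cm [-0.01 -0.04  0.07] twist -0.005
```

Emit:
{"method": "arm_command", "body": {
  "plan": [
    {"translation":[0,0,0],"twist":0,"gripper":0.85},
    {"translation":[0,0,0],"twist":0,"gripper":0.82},
    {"translation":[0,0,0],"twist":0,"gripper":0.8},
    {"translation":[0,0,0],"twist":0,"gripper":0.78},
    {"translation":[0,0,0],"twist":0,"gripper":0.77}
  ],
  "squeeze": 20
}}

```text
clock: 26.82
eef_pos: [588.1, -308.7, 75.6]
tcp_rot: [-3.116, -0.009, 1.093]
contact_force: [3.0, 6.0, 5.3]
opening: 0.77
```

```bash
python3 -c "
from h import *
go([-0.5,-1.5,74],YAW+np.pi/2)"
```

```text
clk 26.82 tcp [ 588.1 -308.7   75.6] cl [ 0.7  0.1 75.6] yaw 1.093 q6 -1.59 F [2.99 5.97 5.34] M [ 1.187 -0.574  0.021] op 0.77
move cm [-0.16 -0.11  0.16] twist -0.005
```

Emit:
{"method": "arm_command", "body": {
  "plan": [
    {"translation":[0.1,0,0],"twist":0,"gripper":0.78},
    {"translation":[0.2,0,0],"twist":0,"gripper":0.78},
    {"translation":[0.2,0,0],"twist":0,"gripper":0.77},
    {"translation":[0.2,0,0],"twist":0,"gripper":0.76},
    {"translation":[0.2,0,0],"twist":0,"gripper":0.76}
  ],
  "squeeze": 20
}}

```text
clock: 27.23
eef_pos: [588.8, -307.2, 75.5]
tcp_rot: [-3.116, -0.009, 1.093]
contact_force: [-0.6, -0.7, 0.5]
opening: 0.765
```

```bash
python3 -c "
from h import *
go([-0.5,-1.5,74],YAW+np.pi/2)"
```

```text
clk 27.23 tcp [ 588.8 -307.2   75.5] cl [ 0.6  1.8 75.5] yaw 1.093 q6 -1.587 F [-0.56 -0.67  0.51] M [-0.133  0.133 -0.016] op 0.765
move cm [-0.33 -0.1   0.15] twist -0.006
```

Emit:
{"method": "arm_command", "body": {
  "plan": [
    {"translation":[0,0,0],"twist":0,"gripper":0.75},
    {"translation":[0,0,0],"twist":0,"gripper":0.73},
    {"translation":[0,0,0],"twist":0,"gripper":0.7},
    {"translation":[0,0,0],"twist":0,"gripper":0.65},
    {"translation":[0,0,0],"twist":0,"gripper":0.65}
  ],
  "squeeze": 20
}}

```text
clock: 27.65
eef_pos: [588.7, -307.5, 75.6]
tcp_rot: [-3.116, -0.009, 1.093]
contact_force: [-1.8, -3.4, 3.4]
opening: 0.739
```

```bash
python3 -c "
from h import *
go([-0.5,-1.5,74],YAW+np.pi/2)"
```

```text
clk 27.65 tcp [ 588.7 -307.5   75.6] cl [ 0.6  1.4 75.6] yaw 1.093 q6 -1.587 F [-1.83 -3.38  3.38] M [-0.615  0.45   0.052] op 0.739
move cm [-0.29 -0.1   0.16] twist -0.006
```

Emit:
{"method": "arm_command", "body": {
  "plan": [
    {"translation":[0,0,0],"twist":0.02,"gripper":0.65},
    {"translation":[0,0,0],"twist":0.04,"gripper":0.65},
    {"translation":[0,0,0],"twist":0.06,"gripper":0.65},
    {"translation":[0,0,0],"twist":0.08,"gripper":0.65},
    {"translation":[0,0,0],"twist":0.1,"gripper":0.65}
  ]
}}

```text
clock: 28.07
eef_pos: [588.6, -307.7, 75.6]
tcp_rot: [-3.116, -0.006, 0.991]
contact_force: [-2.4, -4.3, 1.4]
opening: 0.74
```

```bash
cat >> h.py <<'E'
def st():
    s=sense();print('clk',round(s['clock'],2),'cl',cl(s['eef_pos']).round(1),'yaw',round(s['tcp_rot'][2],3),'q6',round(s['qpos'][5],3),'F',s['contact_force'].round(1),'M',s['wrist_torque'].round(3),'eff6',round(s['joint_efforts'][5],3),'op',round(s['opening'],3))
E
python3 -c "
from h import *
st()"
```

```text
clk 28.07 cl [ 0.6  1.2 75.6] yaw 0.991 q6 -1.485 F [-2.4 -4.3  1.4] M [-0.737  0.432  0.171] eff6 -0.221 op 0.74
```

Emit:
{"method": "arm_command", "body": {
  "plan": [
    {"translation":[-0.05,0,0],"twist":0.025,"gripper":0.65},
    {"translation":[-0.05,0,0],"twist":0.05,"gripper":0.65},
    {"translation":[-0.05,0,0],"twist":0.075,"gripper":0.65},
    {"translation":[-0.05,0,0],"twist":0.1,"gripper":0.65},
    {"translation":[-0.05,0,0],"twist":0.12,"gripper":0.65}
  ]
}}

```text
clock: 28.48
eef_pos: [588.4, -308.1, 75.5]
tcp_rot: [-3.115, -0.002, 0.869]
contact_force: [-0.7, -2.2, 2.2]
opening: 0.741
```

```bash
python3 -c "
from h import *
st()"
```

```text
clk 28.48 cl [ 0.6  0.8 75.5] yaw 0.869 q6 -1.364 F [-0.7 -2.2  2.2] M [-0.341  0.164  0.184] eff6 -0.139 op 0.741
```

Emit:
{"method": "arm_command", "body": {
  "plan": [
    {"translation":[0,0,0],"twist":0.025,"gripper":0.65},
    {"translation":[0,0,0],"twist":0.05,"gripper":0.65},
    {"translation":[0,0,0],"twist":0.075,"gripper":0.65},
    {"translation":[0,0,0],"twist":0.1,"gripper":0.65},
    {"translation":[0,0,0],"twist":0.12,"gripper":0.65}
  ]
}}

```text
clock: 28.9
eef_pos: [588.2, -308.3, 75.4]
tcp_rot: [-3.115, 0.001, 0.747]
contact_force: [-2.1, -4.4, 1.1]
opening: 0.74
```

```bash
python3 -c "
from h import *
st()"
```

```text
clk 28.9 cl [ 0.5  0.5 75.4] yaw 0.747 q6 -1.241 F [-2.1 -4.4  1.1] M [-0.671  0.327  0.163] eff6 -0.132 op 0.74
```

Emit:
{"method": "arm_command", "body": {
  "plan": [
    {"translation":[-0.04,0,0],"twist":0.025,"gripper":0.65},
    {"translation":[-0.04,0,0],"twist":0.05,"gripper":0.65},
    {"translation":[-0.04,0,0],"twist":0.075,"gripper":0.65},
    {"translation":[-0.04,0,0],"twist":0.1,"gripper":0.65},
    {"translation":[-0.04,0,0],"twist":0.12,"gripper":0.65}
  ]
}}

```text
clock: 29.32
eef_pos: [587.9, -308.6, 75.3]
tcp_rot: [-3.115, 0.004, 0.625]
contact_force: [-0.2, -2.6, 0.5]
opening: 0.743
```

```bash
python3 -c "
from h import *
st()"
```

```text
clk 29.32 cl [ 0.4  0.1 75.3] yaw 0.625 q6 -1.12 F [-0.2 -2.6  0.5] M [-0.331  0.039  0.337] eff6 -0.034 op 0.743
```

Emit:
{"method": "arm_command", "body": {
  "plan": [
    {"translation":[0,0,0],"twist":0.025,"gripper":0.65},
    {"translation":[0,0,0],"twist":0.05,"gripper":0.65},
    {"translation":[0,0,0],"twist":0.075,"gripper":0.65},
    {"translation":[0,0,0],"twist":0.1,"gripper":0.65},
    {"translation":[0,0,0],"twist":0.12,"gripper":0.65}
  ]
}}

```text
clock: 29.73
eef_pos: [587.9, -309.5, 75.4]
tcp_rot: [-3.118, 0.008, 0.505]
contact_force: [-1.9, -6.0, 0.2]
opening: 0.738
```

```bash
python3 -c "
from h import *
st()"
```

```text
clk 29.73 cl [ 0.8 -0.7 75.4] yaw 0.505 q6 -0.999 F [-1.9 -6.   0.2] M [-0.935  0.081  0.941] eff6 0.672 op 0.738
```

Home is reached: the torque rose from about 0.17 to 0.34, then 0.94 N m within one call, which is more than I wanted. I'll release straight away.

Emit:
{"method": "arm_command", "body": {
  "plan": [
    {"translation":[0,0,0],"twist":0,"gripper":0.8},
    {"translation":[0,0,0],"twist":0,"gripper":0.9},
    {"translation":[0,0,0],"twist":0,"gripper":1},
    {"translation":[0,0,0],"twist":0,"gripper":1},
    {"translation":[0,0,0],"twist":0,"gripper":1}
  ]
}}

```text
clock: 30.15
eef_pos: [587.9, -309.2, 75.4]
tcp_rot: [-3.117, 0.008, 0.505]
contact_force: [-0.8, 0.1, 0.0]
opening: 0.998
```

```bash
python3 -c "
from h import *
st()"
```

```text
clk 30.15 cl [ 0.7 -0.4 75.4] yaw 0.505 q6 -0.999 F [-0.8  0.1  0. ] M [-0.018 -0.037  0.05 ] eff6 0.001 op 0.998
```

Emit:
{"method": "arm_command", "body": {
  "plan": [
    {"translation":[0,0,-2],"twist":0,"gripper":1},
    {"translation":[0,0,-5],"twist":0,"gripper":1},
    {"translation":[0,0,-8],"twist":0.05,"gripper":1},
    {"translation":[0,0,-10],"twist":0.15,"gripper":0.8},
    {"translation":[0,0,-10],"twist":0.25,"gripper":0.8}
  ]
}}

```text
clock: 30.57
eef_pos: [592.4, -312.1, 180.7]
tcp_rot: [-3.125, 0.008, 0.25]
contact_force: [0.6, -0.2, 0.2]
opening: 0.802
```

```bash
python3 -c "
from h import *
go([-250,0,150],YAW)"
```

```text
clk 30.57 tcp [ 592.4 -312.1  180.7] cl [  6.   -1.  180.7] yaw 0.25 q6 -0.743 F [ 0.57 -0.18  0.19] M [-0.004 -0.023 -0.005] op 0.802
move cm [-19.12 -16.94   3.51] twist 0.722
```

Emit:
{"method": "arm_command", "body": {
  "plan": [
    {"translation":[-2.9,-2.6,0],"twist":0.12,"gripper":0.8},
    {"translation":[-5.8,-5.2,0],"twist":0.24,"gripper":0.8},
    {"translation":[-8.7,-7.8,0],"twist":0.36,"gripper":0.8},
    {"translation":[-11.6,-10.4,0],"twist":0.48,"gripper":0.8},
    {"translation":[-14.5,-13,0],"twist":0.6,"gripper":0.8}
  ]
}}

```text
clock: 30.98
eef_pos: [418.1, -221.0, 183.9]
tcp_rot: [-3.133, 0.016, -0.356]
contact_force: [-0.5, -0.1, -0.2]
opening: 0.801
```

```bash
python3 -c "
from h import *
go([-250,0,130],YAW)"
```

```text
clk 30.98 tcp [ 418.1 -221.   183.9] cl [-190.7    0.9  183.9] yaw -0.356 q6 -0.143 F [-0.49 -0.1  -0.21] M [-0.058  0.004 -0.082] op 0.801
move cm [-5.81 -0.55  5.49] twist 0.116
```

Emit:
{"method": "arm_command", "body": {
  "plan": [
    {"translation":[-2.5,-0.3,0.5],"twist":0.06,"gripper":0.8},
    {"translation":[-4.8,-0.55,1.5],"twist":0.116,"gripper":0.8},
    {"translation":[-5.8,-0.55,3],"twist":0.116,"gripper":0.8},
    {"translation":[-5.8,-0.55,4],"twist":0.116,"gripper":0.8},
    {"translation":[-5.8,-0.55,4],"twist":0.116,"gripper":0.8}
  ]
}}

```text
clock: 31.4
eef_pos: [363.5, -194.1, 143.7]
tcp_rot: [-3.134, 0.02, -0.472]
contact_force: [-1.5, -0.7, 0.1]
opening: 0.798
```

```bash
python3 -c "
from h import *
tipview(20,off=-41,dz=35)
go([-250,0,70],YAW)"
```

```text
tip [-2.086e+02 -2.000e-01  1.788e+02]
clk 31.45 tcp [ 364.6 -194.7  144.6] cl [-2.503e+02  1.000e-01  1.446e+02] yaw -0.472 q6 -0.033 F [ 0.99 -0.26  0.58] M [ 0.008 -0.024  0.029] op 0.801
move cm [12.85 -4.08  1.25] twist -1.571
clk 31.45 tcp [ 364.6 -194.7  144.6] cl [-2.503e+02  1.000e-01  1.446e+02] yaw -0.472 q6 -0.033 F [ 0.99 -0.26  0.58] M [ 0.008 -0.024  0.029] op 0.801
move cm [0.17 0.06 7.46] twist 0.0
```

View pics/t20.png

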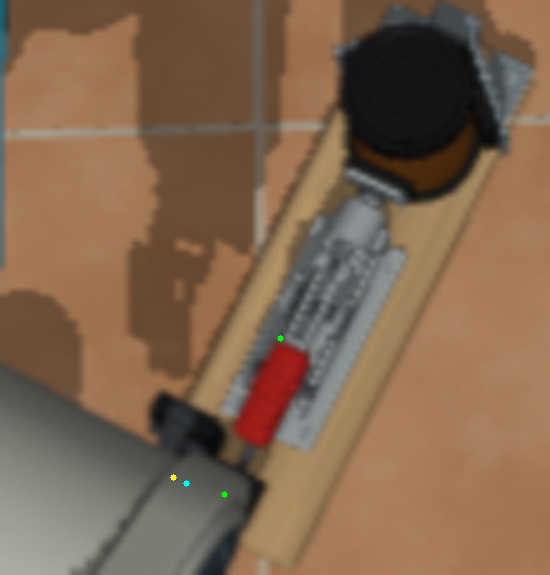

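Pressing here, a gripper knuckle could be in the way of the rising handle. I'll turn the tool so the body sits on the free -y side, away from both the handle and the turquoise jar.

Emit:
{"method": "arm_command", "body": {
  "plan": [
    {"translation":[0.5,1,-1],"twist":0.12,"gripper":1},
    {"translation":[1,2,-1],"twist":0.24,"gripper":1},
    {"translation":[1.5,3,-1],"twist":0.36,"gripper":1},
    {"translation":[2.5,4,-1],"twist":0.48,"gripper":1},
    {"translation":[3.5,5.5,-1],"twist":0.6,"gripper":1}
  ]
}}

```text
clock: 31.87
eef_pos: [372.0, -260.4, 154.5]
tcp_rot: [3.138, 0.018, -1.077]
contact_force: [0.5, -0.1, 1.2]
opening: 1.001
```

```bash
python3 -c "
from h import *
go([-213,-55,130],YAW-np.pi/2)"
```

```text
clk 31.87 tcp [ 372.  -260.4  154.5] cl [-213.8  -55.2  154.5] yaw -1.077 q6 0.456 F [ 0.48 -0.07  1.22] M [-0.014  0.04  -0.003] op 1.001
move cm [ 0.1  -0.07  2.45] twist 0.965
```

Emit:
{"method": "arm_command", "body": {
  "plan": [
    {"translation":[0,0,0],"twist":0.12,"gripper":1},
    {"translation":[0,0,0],"twist":0.24,"gripper":1},
    {"translation":[0,0,0],"twist":0.36,"gripper":1},
    {"translation":[0,0,0],"twist":0.48,"gripper":1},
    {"translation":[0,0,0],"twist":0.6,"gripper":1}
  ]
}}

```text
clock: 32.28
eef_pos: [372.9, -261.0, 155.3]
tcp_rot: [3.129, 0.012, -1.683]
contact_force: [0.5, -0.1, -0.2]
opening: 1.0
```

Emit:
{"method": "arm_command", "body": {
  "plan": [
    {"translation":[0,0,0.2],"twist":0.12,"gripper":1},
    {"translation":[0,0,0.5],"twist":0.24,"gripper":1},
    {"translation":[0,0,1],"twist":0.36,"gripper":1},
    {"translation":[0,0,1.5],"twist":0.365,"gripper":1},
    {"translation":[0,0,2],"twist":0.365,"gripper":1}
  ]
}}

```text
clock: 32.7
eef_pos: [373.4, -261.2, 135.5]
tcp_rot: [3.127, 0.007, -2.045]
contact_force: [0.9, -0.5, 0.2]
opening: 1.001
```

```bash
python3 -c "
from h import *
tipview(21,off=50,dz=38)
go([-213,-55,60],YAW-np.pi/2)"
```

```text
tip [-212.3   -5.4  172.9]
clk 32.75 tcp [ 372.8 -260.7  134.5] cl [-213.   -55.1  134.5] yaw -2.044 q6 1.423 F [-0.14 -0.38 -1.19] M [-0.026  0.04  -0.021] op 0.996
move cm [-9.62 -9.09  0.37] twist 3.14
clk 32.75 tcp [ 372.8 -260.7  134.5] cl [-213.   -55.1  134.5] yaw -2.044 q6 1.423 F [-0.14 -0.38 -1.19] M [-0.026  0.04  -0.021] op 0.996
move cm [ 0.05 -0.12  7.45] twist -0.002
```

View pics/t21.png

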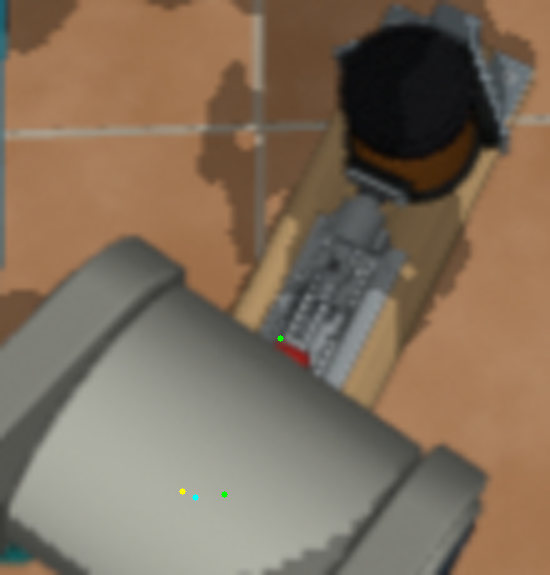

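Emit:
{"method": "arm_command", "body": {
  "plan": [
    {"translation":[0,-0.1,1.5],"twist":0,"gripper":1},
    {"translation":[0,-0.1,3.5],"twist":0,"gripper":1},
    {"translation":[0,-0.1,5.5],"twist":0,"gripper":1},
    {"translation":[0,-0.1,7],"twist":0,"gripper":1},
    {"translation":[0,-0.1,8.5],"twist":0,"gripper":1}
  ]
}}

```text
clock: 33.17
eef_pos: [372.7, -260.0, 48.7]
tcp_rot: [3.125, 0.008, -2.041]
contact_force: [-0.1, -0.6, -0.5]
opening: 1.0
```

Emit:
{"method": "arm_command", "body": {
  "plan": [
    {"translation":[0,0,0.5],"twist":0,"gripper":1},
    {"translation":[0,0,1.0],"twist":0,"gripper":1},
    {"translation":[0,0,1.5],"twist":0,"gripper":1},
    {"translation":[0,0,2.0],"twist":0,"gripper":1},
    {"translation":[0,0,2.4],"twist":0,"gripper":1}
  ]
}}

```text
clock: 33.58
eef_pos: [372.8, -259.9, 24.8]
tcp_rot: [3.126, 0.007, -2.04]
contact_force: [0.2, 0.0, 0.5]
opening: 1.0
```

```bash
python3 -c "
from h import *
st()"
```

```text
clk 33.58 cl [-213.3  -54.3   24.8] yaw -2.04 q6 1.417 F [0.2 0.  0.5] M [ 0.005  0.027 -0.036] eff6 -0.014 op 1.0
```

Emit:
{"method": "arm_command", "body": {
  "plan": [
    {"translation":[0,0,0.3],"twist":0,"gripper":1},
    {"translation":[0,0,0.6],"twist":0,"gripper":1},
    {"translation":[0,0,0.9],"twist":0,"gripper":1},
    {"translation":[0,0,1.2],"twist":0,"gripper":1},
    {"translation":[0,0,1.5],"twist":0,"gripper":1}
  ]
}}

```text
clock: 34.0
eef_pos: [372.7, -259.7, 9.6]
tcp_rot: [3.126, 0.007, -2.04]
contact_force: [-0.2, -0.4, 0.8]
opening: 1.001
```

```bash
python3 -c "
from h import *
st()"
```

```text
clk 34.0 cl [-213.5  -54.2    9.6] yaw -2.04 q6 1.417 F [-0.2 -0.4  0.8] M [0.028 0.095 0.074] eff6 0.014 op 1.001
```

Emit:
{"method": "arm_command", "body": {
  "plan": [
    {"translation":[0,0,0.2],"twist":0,"gripper":1},
    {"translation":[0,0,0.4],"twist":0,"gripper":1},
    {"translation":[0,0,0.6],"twist":0,"gripper":1},
    {"translation":[0,0,0.8],"twist":0,"gripper":1},
    {"translation":[0,0,1.0],"twist":0,"gripper":1}
  ]
}}

```text
clock: 34.42
eef_pos: [372.5, -259.5, -0.6]
tcp_rot: [3.126, 0.007, -2.04]
contact_force: [-1.2, 0.2, 0.2]
opening: 1.005
```

```bash
python3 -c "
from h import *
st();tipview(22,off=50,dz=38)"
```

```text
clk 34.42 cl [-213.7  -54.1   -0.6] yaw -2.04 q6 1.417 F [-1.2  0.2  0.2] M [0.058 0.164 0.053] eff6 0.043 op 1.005
tip [-213.4   -4.4   37.5]
clk 34.47 tcp [ 372.5 -259.5   -0.8] cl [-213.8  -54.1   -0.8] yaw -2.04 q6 1.417 F [-0.91  0.24  0.59] M [-0.008  0.078  0.018] op 0.996
move cm [ -9.58  -9.   -13.16] twist -3.139
```

View pics/t22.png

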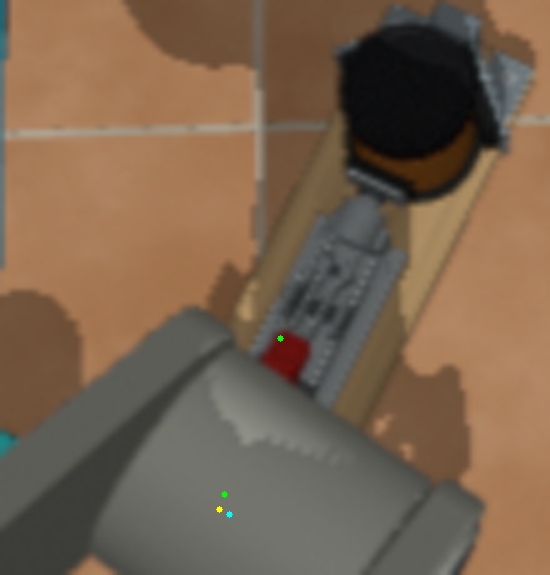

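Emit:
{"method": "arm_command", "body": {
  "plan": [
    {"translation":[0,0,0.2],"twist":0,"gripper":1},
    {"translation":[0,0,0.4],"twist":0,"gripper":1},
    {"translation":[0,0,0.6],"twist":0,"gripper":1},
    {"translation":[0,0,0.7],"twist":0,"gripper":1},
    {"translation":[0,0,0.7],"twist":0,"gripper":1}
  ]
}}

```text
clock: 34.88
eef_pos: [372.6, -259.5, -8.0]
tcp_rot: [3.126, 0.007, -2.04]
contact_force: [0.5, -0.7, 1.3]
opening: 0.998
```

```bash
python3 -c "
from h import *
st();tipview(23,off=50,dz=38)"
```

```text
clk 34.88 cl [-213.7  -54.    -8. ] yaw -2.04 q6 1.417 F [ 0.5 -0.7  1.3] M [ 0.029 -0.122  0.019] eff6 -0.021 op 0.998
tip [-213.3   -4.3   30.5]
clk 34.93 tcp [ 372.5 -259.5   -7.9] cl [-213.8  -54.1   -7.9] yaw -2.04 q6 1.417 F [0.57 0.   0.52] M [-0.031 -0.058 -0.024] op 1.002
move cm [ -9.58  -8.98 -13.86] twist -3.139
```

View pics/t23.png

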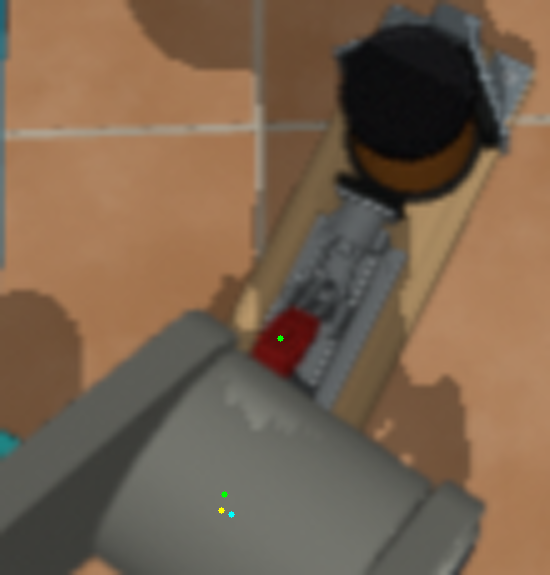

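The handle sprang open (red grip upright) and the jaw retracted. I'll lift straight up, clear away and check.

Emit:
{"method": "arm_command", "body": {
  "plan": [
    {"translation":[0,0,-2],"twist":0,"gripper":1},
    {"translation":[0,0,-5],"twist":0,"gripper":1},
    {"translation":[0,0,-9],"twist":0,"gripper":1},
    {"translation":[0,0,-13],"twist":0,"gripper":1},
    {"translation":[0,0,-17],"twist":0,"gripper":1}
  ]
}}

```text
clock: 35.35
eef_pos: [373.8, -261.4, 163.8]
tcp_rot: [3.125, 0.008, -2.04]
contact_force: [0.3, -0.7, -0.8]
opening: 1.003
```

Emit:
{"method": "arm_command", "body": {
  "plan": [
    {"translation":[-2,0,-3],"twist":0,"gripper":1},
    {"translation":[-5,0,-6],"twist":0,"gripper":1},
    {"translation":[-9,0,-7],"twist":0,"gripper":1},
    {"translation":[-13,0,-7],"twist":0,"gripper":1},
    {"translation":[-17,0,-7],"twist":0,"gripper":1}
  ]
}}

```text
clock: 35.77
eef_pos: [452.4, -109.4, 236.6]
tcp_rot: [3.128, 0.008, -2.041]
contact_force: [1.4, -0.8, -0.2]
opening: 1.002
```

Emit:
{"method": "arm_command", "body": {
  "plan": [
    {"translation":[-4,0,0],"twist":0,"gripper":1},
    {"translation":[-8,0,0],"twist":0,"gripper":1},
    {"translation":[-12,0,0],"twist":0,"gripper":1},
    {"translation":[-16,0,0],"twist":0,"gripper":1},
    {"translation":[-20,0,0],"twist":0,"gripper":1}
  ]
}}

```text
clock: 36.18
eef_pos: [543.3, 70.9, 238.3]
tcp_rot: [3.128, 0.008, -2.041]
contact_force: [0.4, -0.9, 0.4]
opening: 0.999
```

```bash
python3 -c "
from h import *
st();look(24)"
```

```text
clk 36.18 cl [-211.9  317.8  238.3] yaw -2.041 q6 2.152 F [ 0.4 -0.9  0.4] M [-0.021  0.027  0.008] eff6 -1.148 op 0.999
```

View pics/crop24.png

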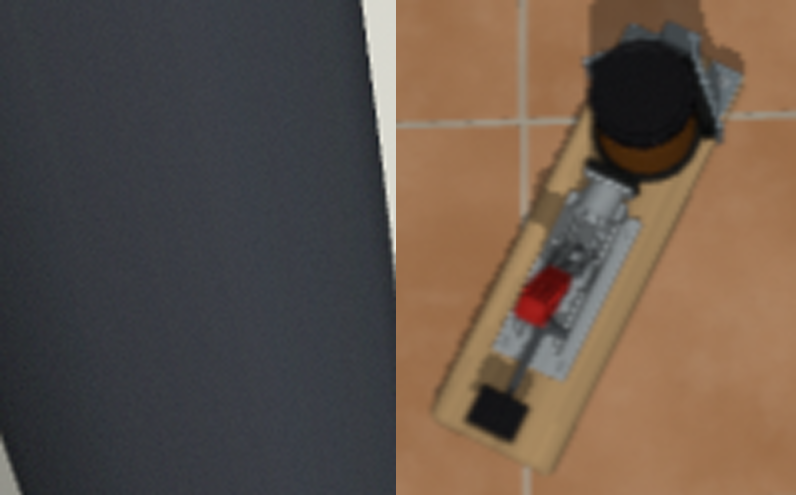

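View pics/top24.png

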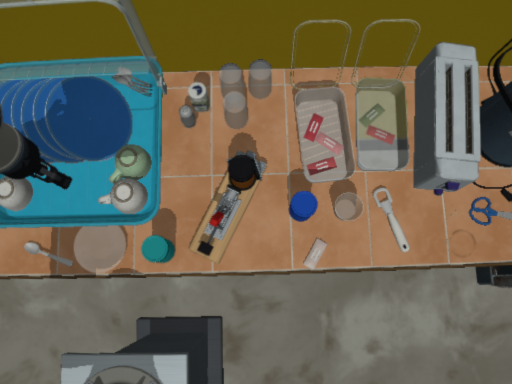

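```bash
python3 -c "
import cv2
a=cv2.imread('pics/top0.png');b=cv2.imread('pics/top24.png');d=cv2.absdiff(a,b).max(2);print([(n,int(d[y-12:y+12,x-12:x+12].max())) for n,x,y in(('shaker',197,95),('s2',188,116),('blue',303,206),('cup',347,206),('sachet',315,252),('teal',157,248),('g',235,108))])
from rig import job,sense
s=sense();print(s['clock'],s['contact_force'].round(1));print(job.sign_off())"
```

```text
[('shaker', 5), ('s2', 18), ('blue', 3), ('cup', 3), ('sachet', 28), ('teal', 3), ('g', 3)]
36.2833 [ 0.6 -0.8  0.4]
the job is handed in; nothing more can be done
None
```

I did the whole sequence in order and handed the job in at 36.3 s: jar clamped, lid screwed home, clamp released. One thing I can't rule out is that the jar turned slightly in the jaws at the end of the screwing.

- **Clamping:** It took several tries to press the handle. The first ones jammed on the end of the grip, because the fingertips behaved as if they were about 25 mm higher than I'd assumed. The handle sprang back open each time, with contact forces up to about 28 N. I then pressed with one open finger while watching in the top camera. The handle snapped over, and the picture after lifting off showed it staying down.
- **Lid:** It turned at a steady 0.16–0.18 N m for about 0.4 rad. The torque then rose to 0.34 and 0.94 N m as it came home, so I let go at once. I overshot my intended limit of about 0.4 N m. 0.94 is inside the 0.8–1.2 N m band where the jar may turn, and the round jar shows no mark to check it by.
- **Release:** I pressed the black lever down with one finger, clear of the handle's path. The handle sprang open and the jaw drew back from the jar.
- **Last checks:** The final top picture shows the jar upright in its place with the lid on, and the handle open. The shaker, cup, blue and turquoise jars look unchanged from the first picture. There were small brightness differences at the sachet and beside the shaker, with no shift I could see. The scene camera was blocked by the arm, so this rests on the top view alone. The arm was touching nothing.

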